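Set the pump coupling gap with a feeler gauge

TASK

Set the gap of the pump's pin coupling to 6 mm with the red gap gauge: slide its blade into the gap between the coupling pins until its crosspiece rests on both rims, slide the loose motor half up until it lightly nips the blade, and draw the gauge out again against the drag without shifting the coupling. Put the red gauge back in its own slot in the stand, crosspiece down on the wood, and leave the other gauges and the things on the bench alone. Never ram the gauge or squeeze it hard: light hand forces only.

Things in the scene. Friction and masses are not known exactly. Their poses are not given: they have to be found in the camera images.
- pumpset: Fixed blue pump and finned motor on a grey base, 200 mm (x) by 620 mm (y). Origin: on the bench below the middle of the pump half's gap face; y: along the shaft to the motor. Motor from y = 105 mm, its terminal box 230 mm high; pump at -y, its outlet flange (110 mm diameter, at x = -45, y = -242 mm) 237 mm high; dial indicator with its rod over x = 0, y = -100 to 8 mm, 230 mm high.
- pump_half: Fixed pump-side half of a pin coupling: flange 100 mm diameter, 24 mm thick, 48 mm boss behind; level shaft 110 mm above bench. Origin: on the axis in its gap face. y: along the shaft, across the gap to the motor half. z: square to the shaft, up and leaning 35 degrees away from the robot. Six brass pins, 12 mm diameter, stand 22 mm out of the face on a 72 mm circle at 30, 90, 150.. degrees from z.
- lane_mouth (a point): Point on the pump half's rim where the blade goes in: pump_half (0, 0, 50) mm, axes as pump_half. From here along -z runs a lane 24 mm wide (x) between the pins, right across the coupling; its y extent is the gap. A dial indicator stands above the coupling at twelve o'clock, so the gauge goes in and out along this leaning z.
- motor_half: Loose motor-side half: same flange, boss 48 mm diameter and 20 mm long behind it. Slides only along y, with a steady friction of about 6 N, and stays where left. Origin: on the axis in its gap face; axes as pump_half, so its y in that frame is the gap (8.5 to 14 mm at the start); pushed to -y it closes. The motor's fixed end shield, 140 mm diameter, stands 105 mm from the pump half's face.
- push_face (a point): A place to push the motor half towards the pump half (-y): on the back of its flange, 5 mm inside the rim, at (0, 24, 45) mm in motor_half's frame.
- gauge6: Red gap gauge, loose, 0.1 to 0.16 kg. Origin: centre of the crosspiece's underside. Steel blade along -z: 6 mm thick (y), 20 wide (x), 92 long, round end. Above: aluminium crosspiece 30 (y) x 24 (x) x 8 mm, then red handle 18 (y) x 24 (x), from 8 to 50 mm up z. In its slot the origin is at the stand's top; home in the coupling it is 50 mm from the axis on pump_half's z, z along that z.
- gauge4: Yellow-handled gauge, the same but with a 4 mm blade. Not to be used or moved.
- gauge8: Green-handled gauge, the same but with an 8 mm blade. Not to be used or moved.
- stand: Fixed wooden block for the gauges, 160 mm (its x) by 64 mm (its y) by 105 mm high. Origin: centre of its underside. Three slots open at the top, 25 mm (x) by 11 mm (y) and 98 mm deep, at x = -48, 0 and 48 mm; a gauge stands in each, its x along the stand's x, in an order that varies.
- tray: Fixed blue plastic tray, 110 by 190 mm, 45 mm high, with the wear ring and the bearing in it. Origin: centre of its underside. The tray and the stand may change places.
- wear_ring: Loose brass wear ring, 72 mm outside, 16 mm high, in the tray; leave alone.
- bearing: Loose steel bearing ring, 62 mm outside, 16 mm high, in the tray; leave alone.
- impeller: Loose brass pump impeller, 110 mm diameter, 36 mm high, on the bench; leave alone.
- spanner: Loose spanner lying on the bench; leave alone.
- screwdriver: Loose screwdriver lying on the bench; leave alone.

How it is judged:
By the outcome, as a careful person would: the job done as asked, in the order asked, and still so for the second after the job is handed in, with the robot touching nothing.
It also fails if it takes over 72 s, if anything falls off the work surface, if the arm or the gripper's body presses on something with over 40 N, if the wrist force passes 120 N, or if a joint passes its speed limit or range.

ROBOT

A 7-joint arm with a two-finger parallel gripper is mounted at the origin on the work surface. World frame = base frame: x ahead of the robot, y to its left, z up, the work surface at z = 0. Lengths are in m, angles in rad, forces in N, time in s.
With the tool pointing down it reaches from about 0.425 to 1.025 m from the base axis. Payload 9.4 kg.
Tool frame: the origin (TCP) lies between the finger pads; the fingertips stand 17 mm ahead of it and the grasp point (between the pads) lies 2 mm behind it (manip.tip_reach is the distance from the TCP to the fingertips, in m); z points along the fingers, y is the line along which they close (so a half turn about z gives the same grasp; the last joint's range is limited). The gripper opens to 93 mm and grips with 3 to 60 N. Pads are 15 mm wide; open, the fingers measure 128 mm over their backs; the gripper's body (75 mm by 188 mm) begins 65 mm behind the grasp point.
Start: joints at [-0.077, 0.599, -0.003, 1.599, 0.002, 0.943, -0.08], TCP at [0.725, -0, 0.236] pointing down, gripper open.
Joint ranges: [-2.57, 2.57], [-0.35, 1.97], [-1.29, 1.29], [0.11, 2.56], [-1.05, 4.19], [0.11, 1.86], [-2.63, 2.63]. Speed limits (rad/s): [2.22, 2.22, 3.01, 3.01, 3.14, 3.14, 3.14].

INTERFACE

Orientations are given as a unit quaternion [w, x, y, z].
In Python, from rig import manip gives the robot as it stands.
- The arm moves only by the tool carry_out, never from a script. Its argument "targets" is a list of rows, each an object with "linear": the shift along the tool's x, y, z each as a share of 20 mm, from -1 to 1, a list of three; "roll": the turn about the tool's z as a share of 0.1 rad, from -1 to 1; "hand": the finger opening in mm, from 0 to 93. A call has 1 to 8 rows; each row shifts and turns the commanded pose from where the row before left it, along the tool's axes as they then stand; what a row does not reach is not made up. A row lasts 1/12 s, in which the tool goes at most 41.7 mm and 7.16 degrees, less where a joint would pass 70% of its speed; a pose out of reach is approached as far as the arm can. A call with a number of a shift or a turn outside -1 to 1 is refused whole. A call with a gripper value outside its range is refused whole. The fingers move at their own pace and stop on an object; "newtons" is the grip in N (left out, the last holds). Time passes only in rows, so rows that do not move let the fingers close. It gives the time, the measured TCP pose, the force, the opening and the grip force at its end, in the units of the state.
- manip.get_state(): the state, without advancing time (a new reading comes with each control period).
- manip.read_camera(name): name is "scene" or "side" or "wrist"; returns a dict with "img" (384x512x3 uint8, red, green, blue), "z_map" (384x512 float32, m along the optical axis (not along the pixel's ray), 0 where there is no reading), "fx", "fy", "cx", "cy" (pixels), "rvec" (rotation vector, rad) and "tvec" (3), from world to camera coordinates, as OpenCV has them. Camera axes: x right, y down, z forward; pixel columns grow to the right and rows downward; lengths in m; the calibration is good to about 2 mm. A picture is of the moment at which its call begins.
- manip.close_job(): hands the job in; it is judged then, once.
Trained networks look in the newest picture that a camera, given by its name, has taken for a name from the list of things; names that differ only in an ending like _2 or _b are one class to them, and where a whole thing is asked for, a point or a joint stands for the part that bears it (a point fixed in the world has none). Each returns a list of dicts, best first, with "p" (0 to 1); they miss things now and then, are a little off and sometimes report something else, mostly with a low value. They report only what shows in the picture. A call takes as long as a camera call.
- manip.boxes_of(camera, name): "centre" ([column, row] in pixels, amid what is visible of it).
- manip.silhouettes(camera, name): "region" (384x512 bool, what is visible of it) and "centre" ([column, row] in pixels, amid what is visible of it).
- manip.tip_of(camera, name): "centre" ([column, row] in pixels: a listed point, or the origin of a listed thing).
The state is a dict: "time_s": time; "joint_pos": joint angles; "qvel": joint speeds; "effort": joint torques, N m; "tcp_pos": TCP position; "ee_rot": TCP orientation; "wrist_force": force on the tool from outside, world axes, zero at the start; "moment": the same for the moment, N m; "grip_width": finger opening in m; "finger_force": force on a finger pad.
Only numpy, scipy, OpenCV 4.12 (cv2) and the standard library are available. Lean on these libraries where they do the work, as an engineer would, in place of code of your own. Each camera call takes 0.05 s, during which the arm holds its last target. There are 200 camera calls.

## Working session

There is one attempt and no reset: what is moved stays moved. The work goes in short steps, Python scripts to look and compute and a tool call to move; the robot and the scene stay as the last step left them, time stands still between calls to the robot, and variables do not carry over. Pictures are saved under pics/ and viewed, at most 10 in all, crops included, and the job is handed in when it is done.

Besides the shell and the picture viewer there is one more tool, called after "Call:" as name([rows], argument=value, ...), one row to a line, values as JSON. carry_out: Moves the arm, as the interface text tells. Shift numbers are shares of 20 mm and turn numbers shares of 0.1 rad, none past 1 either way. Its arguments: {"type":"object","properties":{"targets":{"type":"array","items":{"type":"object","properties":{"linear":{"type":"array","items":{"type":"number","minimum":-1,"maximum":1}},"roll":{"type":"number","minimum":-1,"maximum":1},"hand":{"type":"number"}}}},"newtons":{"type":"number"}},"required":["targets"]}

```bash
mkdir -p pics
cat > h.py <<'E'
import numpy as np, cv2
from rig import manip
def cam(n):
    c=manip.read_camera(n); R,_=cv2.Rodrigues(np.array(c['rvec'],float)); c['R']=R; c['t']=np.array(c['tvec'],float).ravel(); return c
def pix(c,P):
    q=c['R']@np.asarray(P,float)+c['t']; return np.array([c['fx']*q[0]/q[2]+c['cx'],c['fy']*q[1]/q[2]+c['cy']])
def ray(c,uv):
    d=np.array([(uv[0]-c['cx'])/c['fx'],(uv[1]-c['cy'])/c['fy'],1.]); return -c['R'].T@c['t'], c['R'].T@d
def cloud(c,m=None):
    z=c['z_map']; v,u=np.nonzero((z>0)&(m if m is not None else True)); z=z[v,u]
    q=np.stack([(u-c['cx'])/c['fx']*z,(v-c['cy'])/c['fy']*z,z],1); return (q-c['t'])@c['R']
def tri(obs):
    A=np.zeros((3,3));b=np.zeros(3)
    for c,uv in obs:
        o,d=ray(c,uv); d=d/np.linalg.norm(d); M=np.eye(3)-np.outer(d,d); A+=M;b+=M@o
    p=np.linalg.solve(A,b); return p,[np.round(np.array(uv)-pix(c,p),1).tolist() for c,uv in obs]
def save(c,f): cv2.imwrite(f,c['img'][:,:,::-1])
E
python3 - <<'E'
from h import *
cs={n:cam(n) for n in('scene','side','wrist')}
for n,c in cs.items(): print(n,np.round(-c['R'].T@c['t'],3),np.round(c['R'][2],2),c['fx'])
cv2.imwrite('pics/a.png',np.hstack([cv2.resize(cs[n]['img'][:,:,::-1],(400,300)) for n in('scene','side')]))
save(cs['scene'],'pics/scene.png')
for k in ['gauge6','gauge4','gauge8','stand','tray','pump_half','motor_half','lane_mouth','push_face','pumpset','impeller']:
    obs=[]
    for n in cs:
        t=manip.tip_of(n,k)
        if t:
            print(k,n,np.round(t[0]['centre'],1),round(t[0]['p'],2), end=' | ')
            if t[0]['p']>.4: obs.append((cs[n],t[0]['centre']))
    if len(obs)>1: p,r=tri(obs); print(np.round(p,4),r)
    else: print()
for k in ['gauge6','gauge4','gauge8','stand','tray']:
    for n in cs:
        s=manip.silhouettes(n,k)
        if s and s[0]['p']>.4:
            P=cloud(cs[n],s[0]['region']); print(k,n,np.round(np.percentile(P,[3,50,97],axis=0),3).tolist(), s[0]['region'].sum())
E
```

```text
scene [ 1.396 -0.678  0.969] [-0.62  0.49 -0.61] 480.8075109147975
side [0.057 0.784 1.177] [ 0.33 -0.56 -0.76] 440.2856637686636
wrist [0.725 0.075 0.384] [-0.   -0.27 -0.96] 281.5911969852662
gauge6 scene [176.6 199.2] 0.64 | gauge6 side [314.6 166.4] 0.7 | [ 0.421  -0.2049  0.1046] [[0.3, 0.1], [0.3, -0.1]]
gauge4 scene [176.6 199.2] 0.64 | gauge4 side [314.6 166.4] 0.7 | [ 0.421  -0.2049  0.1046] [[0.3, 0.1], [0.3, -0.1]]
gauge8 scene [176.6 199.2] 0.64 | gauge8 side [314.6 166.4] 0.7 | [ 0.421  -0.2049  0.1046] [[0.3, 0.1], [0.3, -0.1]]
stand scene [176.9 226.7] 0.58 | stand side [309.8 183.1] 0.92 | [ 0.428  -0.2152  0.0081] [[-1.1, -0.4], [-0.9, 0.4]]
tray scene [285.4 168.6] 0.91 | tray side [247.3 278.1] 0.75 | [0.4072 0.2262 0.0092] [[-1.2, -0.2], [-1.3, 0.3]]
pump_half scene [288.6 199.6] 0.71 | pump_half side [220.4 185.4] 0.97 | pump_half wrist [162.1 155.1] 0.67 | [0.6329 0.0371 0.1112] [[-1.2, -0.9], [-1.3, 0.9], [1.6, 2.5]]
motor_half scene [290.8 202.1] 0.95 | motor_half side [217.3 185.1] 0.71 | motor_half wrist [159.7 142.7] 0.73 | [0.6373 0.0438 0.1092] [[-1.8, 1.
[... 828 characters left out ...]
 111
gauge4 scene [[0.366, -0.234, 0.107], [0.384, -0.224, 0.133], [0.392, -0.21, 0.157]] 176
gauge4 side [[0.458, -0.212, 0.109], [0.469, -0.197, 0.136], [0.482, -0.189, 0.16]] 111
gauge8 scene [[0.366, -0.234, 0.107], [0.384, -0.224, 0.133], [0.392, -0.21, 0.157]] 176
gauge8 side [[0.458, -0.212, 0.109], [0.469, -0.197, 0.136], [0.482, -0.189, 0.16]] 111
stand side [[0.343, -0.246, 0.002], [0.414, -0.186, 0.078], [0.496, -0.168, 0.112]] 1539
tray scene [[0.362, 0.13, 0.002], [0.386, 0.19, 0.024], [0.473, 0.27, 0.047]] 638
tray side [[0.358, 0.135, 0.001], [0.415, 0.228, 0.009], [0.468, 0.323, 0.047]] 2142
tray wrist [[0.417, 0.132, 0.001], [0.472, 0.159, 0.021], [0.474, 0.194, 0.046]] 2683
```

```bash
ls; python3 -c "
from rig import manip
print(manip.get_state())"
```

```text
h.py
pics
{'time_s': 2.55, 'joint_pos': array([-0.07666278,  0.59929084, -0.00253187,  1.59939166,  0.00183834,
        0.94295187, -0.07979671]), 'qvel': array([ 5.22557488e-04, -4.92594026e-05,  1.50403537e-03, -5.96104676e-04,
        3.86995817e-04, -4.45989465e-04,  1.91749796e-03]), 'effort': array([ 3.20820154e-04, -7.64817238e+01,  1.49605986e+00, -2.52702624e+01,
       -5.24356251e-02,  1.04682401e-02,  2.08421415e-05]), 'tcp_pos': array([ 7.24987988e-01, -2.49076153e-05,  2.35626892e-01]), 'ee_rot': array([ 9.88323906e-06,  7.07093830e-01,  7.07119731e-01, -3.43520946e-05]), 'wrist_force': array([ 0.02685128, -0.1117874 , -0.59996633]), 'moment': array([ 0.00708299,  0.0178321 , -0.00987192]), 'finger_force': 0.0, 'grip_width': 0.09277959747175674}
```

View pics/a.png

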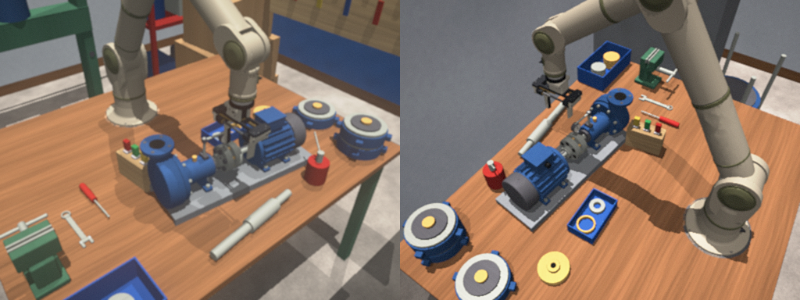

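Run:
```python
from h import *
cs={n:cam(n) for n in('scene','side')}
rng={'red':((0,8),(172,180)),'yel':((20,35),),'grn':((45,80),)}
C={n:pix(cs[n],[.421,-.205,.13]) for n in cs}
for col,hs in rng.items():
    obs=[]
    for n,c in cs.items():
        h=cv2.cvtColor(c['img'],cv2.COLOR_RGB2HSV); m=np.zeros(h.shape[:2],bool)
        for a,b in hs: m|=(h[...,0]>=a)&(h[...,0]<=b)
        m&=(h[...,1]>120)&(h[...,2]>60); v,u=np.indices(m.shape); m&=(abs(u-C[n][0])<40)&(abs(v-C[n][1])<35)
        if m.sum()<15: print(col,n,m.sum()); continue
        P=cloud(c,m); P=P[(P[:,2]>.1)&(P[:,2]<.17)]; print(col,n,m.sum(),np.round(np.median(P,0),3),np.round(np.percentile(P[:,2],[2,98]),3), np.round([u[m].mean(),v[m].mean()],1)); obs.append((c,[u[m].mean(),v[m].mean()]))
    if len(obs)==2: print(col,tri(obs))
# base edges/pumpset yaw and stand yaw
for n,c in cs.items():
    P=cloud(c); s=P[(abs(P[:,2]-.105)<.006)&(np.hypot(P[:,0]-.42,P[:,1]+.205)<.11)]
    if len(s)>30: print('standtop',n,len(s),cv2.minAreaRect((s[:,:2]*1000).astype(np.float32)))
    s=P[(P[:,2]>.015)&(P[:,2]<.2)&(abs(P[:,0]-.63)<.16)&(abs(P[:,1]-.04)<.42)]
    h,e=np.histogram(s[:,2],40); print(n,'z modes',np.round(e[np.argsort(h)[-4:]],3),h.max())
crops=[]
for n,s in(('scene',3),('side',3)):
    c=cs[n]
    for p in([.42,-.2,.12],[.64,.04,.12]):
        u,v=pix(c,p).astype(int); crops.append(cv2.resize(c['img'][v-45:v+45,u-65:u+65,::-1],(390,270),interpolation=cv2.INTER_CUBIC))
cv2.imwrite('pics/b.png',np.vstack([np.hstack(crops[:2]),np.hstack(crops[2:])]))
```

```text
red scene 116 [ 0.384 -0.224  0.145] [0.122 0.158] [162.  183.8]
red side 266 [ 0.373 -0.212  0.147] [0.12  0.158] [339.8 157.2]
red (array([ 0.36425823, -0.23125554,  0.14724838]), [[5.7, 2.6], [4.9, -2.3]])
yel scene 53 [ 0.479 -0.212  0.133] [0.122 0.153] [183.6 201.4]
yel side 81 [ 0.468 -0.198  0.144] [0.117 0.159] [302.4 154.4]
yel (array([ 0.47194279, -0.2088797 ,  0.13115134]), [[0.0, 0.0], [0.0, -0.0]])
grn scene 10
grn side 48 [ 0.419 -0.204  0.145] [0.123 0.158] [316.3 158.7]
standtop scene 426 ((432.47174072265625, -215.30191040039062), (179.54067993164062, 65.77191925048828), 5.0741119384765625)
scene z modes [0.034 0.149 0.024 0.029] 3286
standtop side 515 ((434.7433776855469, -208.184326171875), (184.77349853515625, 70.99474334716797), 9.005102157592773)
side z modes [0.149 0.034 0.024 0.029] 2469
```

View pics/b.png

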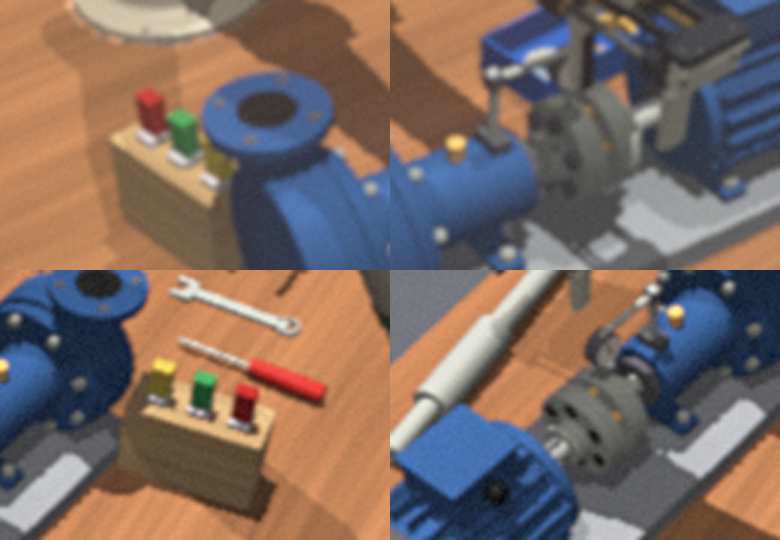

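Call:
carry_out([
  {"linear":[0,0,-1],"hand":93},
  {"linear":[0,0,-1]},
  {"linear":[0,0,-1]},
  {"linear":[0,0,-1]},
  {"linear":[0,0,-1]},
  {"linear":[-0.9,-0.9,0]},
  {"linear":[-0.9,-0.9,0]},
  {"linear":[-0.9,-0.9,0]},
])

```text
$.targets[0]: bad value
```

Call:
carry_out([
  {"linear":[-0.9,-1,0]},
  {"linear":[-0.9,-1,0]},
  {"linear":[-0.9,-1,0]},
  {"linear":[-0.9,-1,0]},
  {"linear":[-0.9,-1,0]},
  {"linear":[-0.9,-1,0]},
  {"linear":[-0.9,-1,0]},
  {"linear":[-0.9,-1,0]},
])

```text
$.targets[0]: bad value
```

Call:
carry_out([
  {"linear":[0,-1,0],"roll":1},
  {"linear":[0,-1,0],"roll":1},
  {"linear":[0,0,0],"roll":1},
  {"linear":[0,0,0],"roll":1},
  {"linear":[0,0,0],"roll":1},
  {"linear":[0,0,0],"roll":1},
  {"linear":[0,0,0],"roll":1},
  {"linear":[0,0,0],"roll":1},
])

```text
$.targets[0]: bad value
```

Call:
carry_out([
  {"linear":[0,0,0],"roll":1},
  {"linear":[0,0,0],"roll":1},
  {"linear":[0,0,0],"roll":1},
  {"linear":[0,0,0],"roll":1},
  {"linear":[0,0,0],"roll":1},
  {"linear":[0,0,0],"roll":1},
  {"linear":[0,0,0],"roll":0.5},
  {"linear":[0,0,0]},
])

```text
$.targets[0]: bad value
```

Call:
carry_out([
  {"linear":[0,0,-1],"roll":0,"hand":93},
  {"linear":[0,0,-1],"roll":0,"hand":93},
  {"linear":[0,0,-1],"roll":0,"hand":93},
  {"linear":[0,0,-1],"roll":0,"hand":93},
  {"linear":[0,0,-1],"roll":0,"hand":93},
  {"linear":[-0.9,-0.9,0],"roll":0,"hand":93},
  {"linear":[-0.9,-0.9,0],"roll":0,"hand":93},
  {"linear":[-0.9,-0.9,0],"roll":0,"hand":93},
])

```text
time_s: 3.32
tcp_pos: [0.6704, -0.0543, 0.3359]
ee_rot: [0.0, 0.707, 0.707, 0.0]
wrist_force: [-0.0, -1.4, 0.1]
grip_width: 0.0929
finger_force: 0.0
```

Call:
carry_out([
  {"linear":[-0.9,-1,0],"roll":0,"hand":93},
  {"linear":[-0.9,-1,0],"roll":0,"hand":93},
  {"linear":[-0.9,-1,0],"roll":0,"hand":93},
  {"linear":[-0.9,-1,0],"roll":0,"hand":93},
  {"linear":[-0.9,-1,0],"roll":0,"hand":93},
  {"linear":[-0.9,-1,0],"roll":0,"hand":93},
  {"linear":[-0.9,-1,0],"roll":0,"hand":93},
  {"linear":[-0.9,-1,0],"roll":0,"hand":93},
])

```text
time_s: 3.98
tcp_pos: [0.5099, -0.1988, 0.3358]
ee_rot: [0.0, 0.707, 0.707, 0.0]
wrist_force: [-0.4, -1.0, 0.0]
grip_width: 0.0931
finger_force: 0.0
```

Call:
carry_out([
  {"linear":[0,-1,0],"roll":0,"hand":93},
  {"linear":[0,-1,0],"roll":0,"hand":93},
  {"linear":[0,0,0],"roll":1,"hand":93},
  {"linear":[0,0,0],"roll":1,"hand":93},
  {"linear":[0,0,0],"roll":1,"hand":93},
  {"linear":[0,0,0],"roll":1,"hand":93},
  {"linear":[0,0,0],"roll":1,"hand":93},
  {"linear":[0,0,0],"roll":1,"hand":93},
])

```text
time_s: 4.65
tcp_pos: [0.4709, -0.1981, 0.3358]
ee_rot: [0.0, 0.886, 0.464, 0.0]
wrist_force: [-0.1, -0.6, -0.8]
grip_width: 0.0932
finger_force: 0.0
```

Call:
carry_out([
  {"linear":[0,0,0],"roll":1,"hand":93},
  {"linear":[0,0,0],"roll":1,"hand":93},
  {"linear":[0,0,0],"roll":1,"hand":93},
  {"linear":[0,0,0],"roll":1,"hand":93},
  {"linear":[0,0,0],"roll":1,"hand":93},
  {"linear":[0,0,0],"roll":1,"hand":93},
  {"linear":[0,0,0],"roll":1,"hand":93},
  {"linear":[0,0,0],"roll":1,"hand":93},
])

```text
time_s: 5.32
tcp_pos: [0.471, -0.198, 0.3358]
ee_rot: [0.0, 0.997, 0.083, 0.0]
wrist_force: [0.2, 0.3, 0.2]
grip_width: 0.0934
finger_force: 0.0
```

```bash
cat > st.py <<'E'
from h import *
def state():
    s=manip.get_state(); q=s['ee_rot']; from scipy.spatial.transform import Rotation as Ro
    R=Ro.from_quat([q[1],q[2],q[3],q[0]]).as_matrix(); return s,R
E
python3 - <<'E'
from st import *
s,R=state(); print(s['time_s'],s['tcp_pos'],s['joint_pos']); print(R.round(3))
c=cam('wrist'); save(c,'pics/w1.png')
P=cloud(c); near=np.hypot(P[:,0]-.42,P[:,1]+.205)<.13
s=P[(abs(P[:,2]-.105)<.004)&near]; print('top',len(s),np.median(s[:,2]),cv2.minAreaRect((s[:,:2]*1000).astype(np.float32)))
h=cv2.cvtColor(c['img'],cv2.COLOR_RGB2HSV)
Z=c['z_map']; v,u=np.nonzero(Z>0)
top=(P[:,2]>.148)&(P[:,2]<.165)&near
for nm,lo,hi in(('red',0,8),('red2',172,180),('yel',18,35),('grn',45,85)):
    k=top&(h[v,u,0]>=lo)&(h[v,u,0]<=hi)&(h[v,u,1]>110)
    if k.sum()>20: print(nm,k.sum(),np.median(P[k],0).round(4),cv2.minAreaRect((P[k][:,:2]*1000).astype(np.float32)), u[k].mean().round(),v[k].mean().round())
for k in('gauge6','stand'):
    for t in manip.tip_of('wrist',k)[:3]: print(k,t)
E
```

```text
5.3167 [ 0.47098346 -0.1979894   0.33578277] [ 0.04891601  0.23090394  0.29714643  1.97142563 -0.08251144  0.95033337
 -1.01826403]
[[ 0.986  0.165  0.   ]
 [ 0.165 -0.986 -0.   ]
 [ 0.     0.    -1.   ]]
top 2638 0.10516414080387787 ((419.08599853515625, -214.27896118164062), (149.92784118652344, 63.9797248840332), 9.067424774169922)
red 236 [ 0.3782 -0.2209  0.1551] ((377.03680419921875, -220.8014678955078), (23.000675201416016, 16.988929748535156), 9.708300590515137) 261.0 250.0
yel 284 [ 0.4718 -0.2058  0.1548] ((470.9189453125, -206.4750213623047), (24.65220069885254, 16.98313331604004), 9.507524490356445) 262.0 178.0
grn 239 [ 0.425  -0.2136  0.155 ] ((424.1021423339844, -214.00845336914062), (23.224876403808594, 16.409032821655273), 9.475834846496582) 261.0 215.0
gauge6 {'centre': [258.3, 233.8], 'p': 0.85}
gauge6 {'centre': [257.0, 200.2], 'p': 0.68}
gauge6 {'centre': [259.0, 169.6], 'p': 0.66}
stand {'centre': [260.4, 184.9], 'p': 0.67}
```

View pics/w1.png

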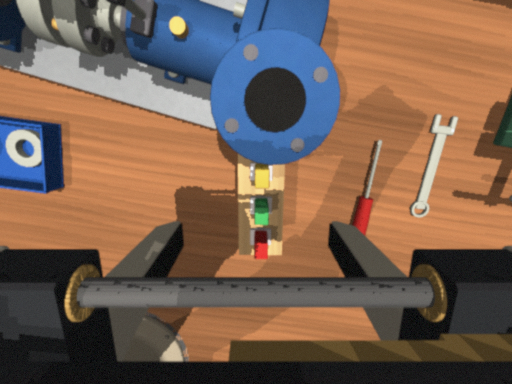

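Call:
carry_out([
  {"linear":[-0.96,0.07,0],"roll":0,"hand":93},
  {"linear":[-0.96,0.07,0],"roll":0,"hand":93},
  {"linear":[-0.96,0.07,0],"roll":0,"hand":93},
  {"linear":[-0.96,0.07,0],"roll":0,"hand":70},
  {"linear":[-0.96,0.08,0],"roll":0.05,"hand":60},
  {"linear":[0,0,1],"roll":0,"hand":60},
  {"linear":[0,0,1],"roll":0,"hand":60},
  {"linear":[0,0,1],"roll":0,"hand":60},
])

```text
time_s: 6.13
tcp_pos: [0.3776, -0.2217, 0.2756]
ee_rot: [0.0, 0.996, 0.085, 0.001]
wrist_force: [-0.1, -0.0, -0.8]
grip_width: 0.064
finger_force: 0.0
```

Call:
carry_out([
  {"linear":[0,0,1],"roll":0,"hand":50},
  {"linear":[0,0,1],"roll":0,"hand":50},
  {"linear":[0,0,1],"roll":0,"hand":50},
  {"linear":[0,0,0.5],"roll":0,"hand":50},
  {"linear":[0,0,0],"roll":0,"hand":50},
])

```text
time_s: 6.55
tcp_pos: [0.3768, -0.221, 0.204]
ee_rot: [-0.001, 0.996, 0.084, -0.002]
wrist_force: [-0.7, -0.2, -0.1]
grip_width: 0.0501
finger_force: 0.0
```

Run:
```python
from st import *
s,R=state(); print(s['tcp_pos'],s['grip_width'],R[:2,:2].round(4).tolist())
c=cam('wrist'); save(c,'pics/w2.png')
P=cloud(c); h=cv2.cvtColor(c['img'],cv2.COLOR_RGB2HSV); v,u=np.nonzero(c['z_map']>0)
k=(P[:,2]>.148)&(P[:,2]<.165)&((h[v,u,0]<8)|(h[v,u,0]>172))&(h[v,u,1]>110)&(np.hypot(P[:,0]-.3773,P[:,1]+.2211)<.04)
if k.sum()>10:
  r=cv2.minAreaRect((P[k][:,:2]*1000).astype(np.float32)); print(k.sum(),P[k].mean(0),r)
  d=np.r_[np.array(r[0])/1000,s['tcp_pos'][2]]-s['tcp_pos']; print('tool err mm',(R.T@d*1000).round(1))
```

```text
[ 0.37680386 -0.22101825  0.20395998] 0.05007226916687886 [[0.9857, 0.1684], [0.1684, -0.9857]]
722 [ 0.37788001 -0.22085991  0.15466537] ((376.7115478515625, -221.3351287841797), (24.049495697021484, 17.36829376220703), 9.504156112670898)
tool err mm [-0.1  0.3 -0. ]
```

View pics/w2.png

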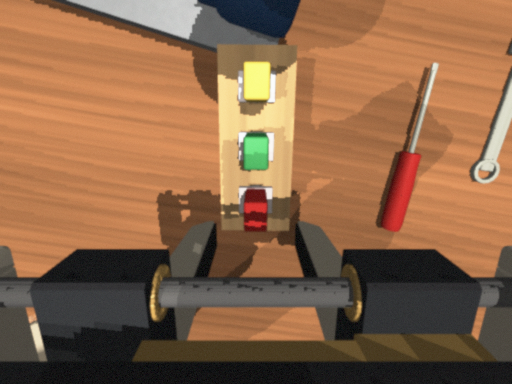

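Call:
carry_out([
  {"linear":[0,0,1],"roll":0,"hand":50},
  {"linear":[0,0,1],"roll":0,"hand":50},
  {"linear":[0,0,1],"roll":0,"hand":50},
  {"linear":[0,0,0.4],"roll":0,"hand":50},
  {"linear":[0,0,0],"roll":0,"hand":22},
  {"linear":[0,0,0],"roll":0,"hand":22},
  {"linear":[0,0,0],"roll":0,"hand":10},
  {"linear":[0,0,0],"roll":0,"hand":10},
], newtons=12)

```text
time_s: 7.27
tcp_pos: [0.3782, -0.2217, 0.1387]
ee_rot: [0.0, 0.997, 0.083, 0.001]
wrist_force: [-0.0, -0.1, 0.4]
grip_width: 0.0281
finger_force: 0.0
```

Call:
carry_out([
  {"linear":[0,0,0],"roll":0,"hand":10},
  {"linear":[0,0,0],"roll":0,"hand":10},
], newtons=12)

```text
time_s: 7.43
tcp_pos: [0.378, -0.2215, 0.1383]
ee_rot: [0.0, 0.997, 0.083, 0.001]
wrist_force: [-0.8, 0.4, 8.4]
grip_width: 0.0181
finger_force: 12.0
```

Call:
carry_out([
  {"linear":[0,0,-0.3],"roll":0,"hand":10},
  {"linear":[0,0,-0.7],"roll":0,"hand":10},
  {"linear":[0,0,-0.8],"roll":0,"hand":10},
], newtons=14)

```text
time_s: 7.68
tcp_pos: [0.377, -0.2212, 0.1739]
ee_rot: [-0.0, 0.997, 0.083, -0.001]
wrist_force: [1.4, 0.3, -1.7]
grip_width: 0.0179
finger_force: 14.0
```

Call:
carry_out([
  {"linear":[0,0,-1],"roll":0,"hand":10},
  {"linear":[0,0,-1],"roll":0,"hand":10},
  {"linear":[0,0,-1],"roll":0,"hand":10},
  {"linear":[0,0,-1],"roll":0,"hand":10},
  {"linear":[0,0,-1],"roll":0,"hand":10},
  {"linear":[0,0,-1],"roll":0,"hand":10},
  {"linear":[0,0,-1],"roll":0,"hand":10},
  {"linear":[0,0,-1],"roll":0,"hand":10},
])

```text
time_s: 8.35
tcp_pos: [0.3769, -0.2213, 0.3351]
ee_rot: [0.0, 0.997, 0.083, -0.0]
wrist_force: [0.7, -0.4, -1.0]
grip_width: 0.0177
finger_force: 14.0
```

Call:
carry_out([
  {"linear":[0,0,-1],"roll":0,"hand":10},
  {"linear":[0,0,-1],"roll":0,"hand":10},
  {"linear":[0,0,-1],"roll":0,"hand":10},
  {"linear":[0,0,0],"roll":0,"hand":10},
])

```text
time_s: 8.68
tcp_pos: [0.3783, -0.2221, 0.3972]
ee_rot: [0.001, 0.997, 0.083, 0.002]
wrist_force: [0.2, -0.0, -1.7]
grip_width: 0.018
finger_force: 14.0
```

Run:
```python
from st import *
s,R=state(); print(s['tcp_pos'],s['grip_width'],s['wrist_force'],s['moment'],s['joint_pos'].round(2))
cs={n:cam(n) for n in('scene','side','wrist')}; save(cs['wrist'],'pics/w3.png')
# outlet flange top
for n,c in cs.items():
    P=cloud(c); k=(abs(P[:,2]-.237)<.004)&(np.hypot(P[:,0]-.58,P[:,1]+.2)<.1)
    if k.sum()>50:
        q=(P[k][:,:2]*1000).astype(np.float32); (x,y),r=cv2.minEnclosingCircle(q); print(n,'flange',k.sum(),round(x,1),round(y,1),round(r,1),np.median(P[k,2]))
    # bore depth
    k=(np.hypot(P[:,0]-.575,P[:,1]+.2)<.02); print(n,'bore z',np.percentile(P[k,2],[5,50,95]).round(3) if k.sum() else None)
    # pump base edges: z~.03 plate region -> yaw
    k=(P[:,2]>.015)&(P[:,2]<.04)&(abs(P[:,0]-.63)<.25)&(abs(P[:,1]-.04)<.45)
    if k.sum()>200: print(n,'base',k.sum(),cv2.minAreaRect((P[k][:,:2]*1000).astype(np.float32)))
for k in ['pump_half','motor_half','lane_mouth','push_face','pumpset','gauge6']:
    obs=[]
    for n in cs:
        for t in manip.tip_of(n,k)[:1]:
            if t['p']>.4: obs.append((cs[n],t['centre'])); print(k,n,t)
    if len(obs)>1: p,r=tri(obs); print(k,np.round(p,4),r)
```

```text
[ 0.37826155 -0.22214503  0.39718429] 0.01798064707313318 [ 0.16215551 -0.04008101 -1.74458159] [ 0.03140158  0.01267618 -0.00311373] [ 0.08  0.06  0.35  2.01 -0.02  1.07 -0.97]
scene flange 950 558.9 -200.1 56.8 0.23809443594746676
scene bore z [0.199 0.238 0.24 ]
scene base 6680 ((630.0321044921875, 39.632720947265625), (499.9398193359375, 899.173583984375), 0.004535654094070196)
side flange 583 555.3 -197.9 56.8 0.23771106063090053
side bore z [0.236 0.238 0.242]
side base 6642 ((629.9154663085938, 41.029510498046875), (499.66546630859375, 897.8310546875), 0.006486224476248026)
wrist flange 5278 550.1 -201.7 54.1 0.23712293876090465
wrist bore z None
wrist base 9820 ((489.0498046875, -83.98544311523438), (217.72215270996094, 651.3705444335938), 0.011956259608268738)
pump_half scene {'centre': [286.5, 198.1], 'p': 0.61}
pump_half side {'centre': [222.4, 188.8], 'p': 0.97}
pump_half [0.6193 0.0436 0.1067] [[-1.8, -0.3], [-1.6, 0.3]]
motor_half scene {'centre': [290.2, 199.4], 'p': 0.65}
motor_half side {'centre': [215.5, 184.4], 'p': 0.74}
motor_half [0.6411 0.0433 0.1154] [[-3.3, -0.5], [-2.9, 0.5]]
lane_mouth scene {'centre': [297.4, 196.0], 'p': 0.64}
lane_mouth side {'centre': [215.8, 171.4], 'p': 0.66}
lane_mouth [0.6625 0.0312 0.1497] [[1.4, 0.2], [1.2, -0.2]]
push_face scene {'centre': [305.3, 190.2], 'p': 0.95}
push_face side {'centre': [207.8, 182.3], 'p': 0.61}
push_face [0.656  0.0744 0.1434] [[-0.6, -0.1], [-0.5, 0.1]]
pumpset scene {'centre': [282.3, 230.1], 'p': 0.66}
pumpset side {'centre': [225.5, 204.1], 'p': 0.95}
pumpset [0.6273 0.0231 0.0014] [[-1.3, -0.2], [-1.1, 0.2]]
gauge6 scene {'centre': [147.2, 113.0], 'p': 0.85}
gauge6 side {'centre': [339.6, 105.9], 'p': 0.73}
gauge6 wrist {'centre': [255.6, 226.0], 'p': 0.84}
gauge6 [ 0.3792 -0.2247  0.3685] [[-2.7, -0.6], [-1.4, 0.5], [-4.7, -1.7]]
```

Call:
carry_out([
  {"linear":[0,0,0],"roll":0.95,"hand":10},
  {"linear":[0,0,0],"roll":0.95,"hand":10},
  {"linear":[0,0,0],"roll":0.95,"hand":10},
  {"linear":[0.93,-0.44,0.5],"roll":0,"hand":10},
  {"linear":[0.93,-0.44,0.5],"roll":0,"hand":10},
  {"linear":[0.93,-0.44,0.5],"roll":0,"hand":10},
  {"linear":[0.93,-0.44,0.5],"roll":0,"hand":10},
  {"linear":[0.93,-0.44,0.5],"roll":0,"hand":10},
])

```text
time_s: 10.4
tcp_pos: [0.4762, -0.1884, 0.3432]
ee_rot: [-0.0, 0.998, -0.06, 0.0]
wrist_force: [-0.7, 0.5, -0.5]
grip_width: 0.0178
finger_force: 14.0
```

Run:
```python
from st import *
s,R=state(); print(s['tcp_pos'],R[:2,:2].round(3).tolist(),s['wrist_force'])
cs={n:cam(n) for n in('wrist','side','scene')}; save(cs['wrist'],'pics/w3.png'); save(cs['side'],'pics/s3.png')
c=cs['wrist'];P=cloud(c); k=(abs(P[:,2]-.237)<.003)&(np.hypot(P[:,0]-.556,P[:,1]+.2)<.09)
q=(P[k][:,:2]*1000).astype(np.float32); print('flange',cv2.minEnclosingCircle(q),k.sum())
for n,c in cs.items():
    h=cv2.cvtColor(c['img'],cv2.COLOR_RGB2HSV);P=cloud(c);v,u=np.nonzero(c['z_map']>0)
    k=((h[v,u,0]<8)|(h[v,u,0]>172))&(h[v,u,1]>130)&(np.linalg.norm(P-s['tcp_pos'],axis=1)<.06)
    if k.sum()>5: print(n,k.sum(),P[k].mean(0).round(4),np.percentile(P[k,2],[3,97]).round(4))
# gauge-blade visibility crop
c=cs['side'];u,v=pix(c,s['tcp_pos']-[0,0,.06]).astype(int)
a=cv2.resize(c['img'][v-45:v+45,u-60:u+60,::-1],(400,300))
c=cs['scene'];u,v=pix(c,s['tcp_pos']-[0,0,.06]).astype(int)
b=cv2.resize(c['img'][v-45:v+45,u-60:u+60,::-1],(400,300)); cv2.imwrite('pics/c3.png',np.hstack([a,b]))
```

```text
[ 0.47616907 -0.18841183  0.34316252] [[0.993, -0.119], [-0.119, -0.993]] [-0.66418277  0.46977858 -0.50767429]
flange ((547.8181762695312, -199.21115112304688), 64.56056213378906) 12971
wrist 1958 [ 0.4809 -0.1892  0.3528] [0.3261 0.3608]
side 43 [ 0.4672 -0.1824  0.343 ] [0.3223 0.3599]
scene 83 [ 0.4856 -0.1879  0.3453] [0.3253 0.3599]
```

View pics/c3.png

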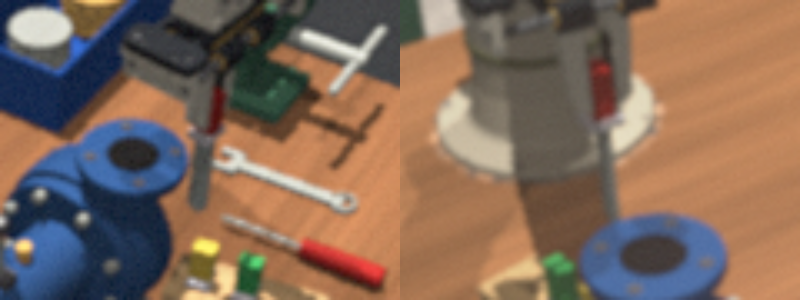

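Call:
carry_out([
  {"linear":[0.46,0,0.04],"roll":0,"hand":10},
  {"linear":[0.46,0,0.04],"roll":0,"hand":10},
  {"linear":[0.46,0,0.04],"roll":0,"hand":10},
  {"linear":[0.46,0,0.04],"roll":0,"hand":10},
], newtons=14)

```text
time_s: 10.88
tcp_pos: [0.5121, -0.1937, 0.3408]
ee_rot: [0.0, 0.998, -0.06, 0.0]
wrist_force: [-2.7, 0.8, -0.8]
grip_width: 0.0177
finger_force: 14.0
```

Call:
carry_out([
  {"linear":[0.46,0,0.04],"roll":0,"hand":10},
  {"linear":[0.46,0,0.04],"roll":0,"hand":10},
  {"linear":[0.46,0,0.04],"roll":0,"hand":10},
  {"linear":[0.46,0,0.04],"roll":0,"hand":10},
  {"linear":[0.46,0,0.04],"roll":0,"hand":10},
  {"linear":[0,0,0],"roll":0,"hand":10},
])

```text
time_s: 11.38
tcp_pos: [0.5595, -0.1986, 0.336]
ee_rot: [0.0, 0.998, -0.059, 0.0]
wrist_force: [0.6, 0.4, -0.6]
grip_width: 0.018
finger_force: 14.0
```

Call:
carry_out([
  {"linear":[0,0,-1],"roll":0,"hand":10},
  {"linear":[0,0,-1],"roll":0,"hand":10},
  {"linear":[0,0,0],"roll":0,"hand":10},
])

```text
time_s: 11.63
tcp_pos: [0.5592, -0.1995, 0.38]
ee_rot: [0.001, 0.998, -0.06, 0.003]
wrist_force: [0.3, 0.6, -0.3]
grip_width: 0.0182
finger_force: 14.0
```

Run:
```python
from st import *
s,R=state(); print(s['tcp_pos'],R[:2,:2].round(3).tolist(),s['wrist_force'])
cs={n:cam(n) for n in('wrist','side','scene')}
out=[]
for n,c in cs.items():
    P=cloud(c); Q=(P-s['tcp_pos'])@R  # tool frame, z down
    k=(abs(Q[:,1])<.014)&(Q[:,2]>.03)&(Q[:,2]<.125)&(Q[:,0]<.03)&(Q[:,0]>-.11)
    B=Q[k]
    if k.sum()>25:
        th=[]
        u,sv,vt=np.linalg.svd(B[:,[0,2]]-B[:,[0,2]].mean(0),full_matrices=False); d=vt[0]*np.sign(vt[0][1]); print(n,k.sum(),'angle',np.degrees(np.arctan2(-d[0],d[1])).round(1),B.mean(0).round(3),sv.round(3))
    for t in manip.tip_of(n,'gauge6')[:1]: print(n,t)
    uu,vv=pix(c,s['tcp_pos']+[-.02,0,-.05]).astype(int); uu=np.clip(uu,60,451);vv=np.clip(vv,45,338)
    out.append(cv2.resize(c['img'][vv-45:vv+45,uu-60:uu+60,::-1],(400,300)))
cv2.imwrite('pics/c4.png',np.hstack(out[1:])); save(cs['wrist'],'pics/w4.png')
```

```text
[ 0.55923771 -0.19946407  0.38001508] [[0.993, -0.119], [-0.119, -0.993]] [ 0.33822636  0.56564471 -0.33685036]
wrist {'centre': [76.1, 241.8], 'p': 0.62}
side 153 angle 31.1 [-0.052 -0.003  0.068] [0.293 0.083]
side {'centre': [287.4, 94.3], 'p': 0.81}
scene 106 angle 37.8 [-0.047  0.     0.071] [0.273 0.059]
scene {'centre': [173.0, 197.4], 'p': 0.75}
```

View pics/c4.png

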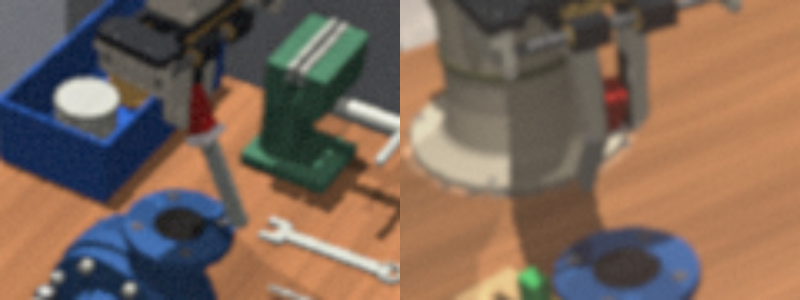

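Call:
carry_out([
  {"linear":[0.6,-0.95,0],"roll":0,"hand":10},
  {"linear":[0.6,-0.95,0],"roll":0,"hand":10},
  {"linear":[0.6,-0.95,0],"roll":0,"hand":10},
  {"linear":[0.6,-0.95,0],"roll":0,"hand":10},
  {"linear":[0.6,-0.95,0],"roll":0,"hand":10},
  {"linear":[0.6,-0.95,0],"roll":0,"hand":10},
  {"linear":[0.6,-0.95,0],"roll":0,"hand":10},
  {"linear":[0.6,-0.95,0],"roll":0,"hand":10},
])

```text
time_s: 12.6
tcp_pos: [0.6712, -0.0581, 0.3755]
ee_rot: [0.0, 0.998, -0.06, -0.001]
wrist_force: [0.3, -0.8, -1.7]
grip_width: 0.0179
finger_force: 14.0
```

Call:
carry_out([
  {"linear":[0.6,-0.95,0],"roll":0,"hand":10},
  {"linear":[0.6,-0.95,0],"roll":0,"hand":10},
  {"linear":[0.6,-0.95,0],"roll":0,"hand":10},
  {"linear":[0.6,-0.95,0],"roll":0,"hand":10},
  {"linear":[0.6,-0.95,0],"roll":0,"hand":10},
  {"linear":[0,0,0],"roll":0,"hand":10},
  {"linear":[0,0,0],"roll":0,"hand":10},
])

```text
time_s: 13.18
tcp_pos: [0.7418, 0.0296, 0.3746]
ee_rot: [0.0, 0.998, -0.058, -0.001]
wrist_force: [0.5, 0.0, -1.5]
grip_width: 0.018
finger_force: 14.0
```

Run:
```python
from st import *
s,R=state(); print(s['tcp_pos'],R[:2,:2].round(3).tolist(),s['wrist_force'],s['joint_pos'].round(2))
cs={n:cam(n) for n in('wrist','side','scene')}; save(cs['wrist'],'pics/w5.png')
np.savez('w5.npz',**{n+'_'+k:v for n,c in cs.items() for k,v in c.items()},tcp=s['tcp_pos'],Rt=R)
for k in ['pump_half','motor_half','lane_mouth','push_face','gauge6']:
    obs=[]
    for n in cs:
        for t in manip.tip_of(n,k)[:1]:
            if t['p']>.4: obs.append((cs[n],t['centre'])); print(k,n,t['centre'],round(t['p'],2))
    if len(obs)>1: p,r=tri(obs); print(k,np.round(p,4),r)
```

```text
[0.74180646 0.02958849 0.37462443] [[0.993, -0.117], [-0.117, -0.993]] [ 0.49429889  0.04906182 -1.52912771] [-0.27  0.53  0.27  1.4  -0.14  1.23 -1.68]
pump_half wrist [261.0, 232.1] 0.78
pump_half side [223.6, 186.2] 0.91
pump_half scene [288.6, 199.8] 0.74
pump_half [0.6282 0.0355 0.1072] [[1.2, -2.1], [0.4, 0.5], [0.3, -1.1]]
motor_half wrist [251.6, 234.5] 0.83
motor_half side [217.8, 188.7] 0.97
motor_half scene [288.5, 201.3] 0.64
motor_half [0.6299 0.0471 0.1028] [[-0.9, 1.7], [-2.9, 0.1], [-3.2, 0.5]]
lane_mouth wrist [262.3, 224.6] 0.77
lane_mouth side [212.4, 171.1] 0.89
lane_mouth scene [296.6, 193.6] 0.71
lane_mouth [0.6648 0.0325 0.1556] [[2.8, 0.1], [-1.3, 0.8], [-0.4, -0.7]]
push_face wrist [234.6, 227.7] 0.84
push_face side [209.2, 179.6] 0.92
push_face scene [303.8, 191.8] 0.63
push_face [0.6589 0.0665 0.1448] [[-2.0, -0.3], [0.1, -0.4], [-0.7, 0.3]]
gauge6 wrist [254.7, 259.5] 0.81
gauge6 side [196.5, 114.5] 0.69
gauge6 scene [312.3, 142.0] 0.78
gauge6 [0.7175 0.0274 0.3513] [[-7.7, -3.5], [0.4, -0.8], [-1.7, 0.2]]
```

View pics/w5.png

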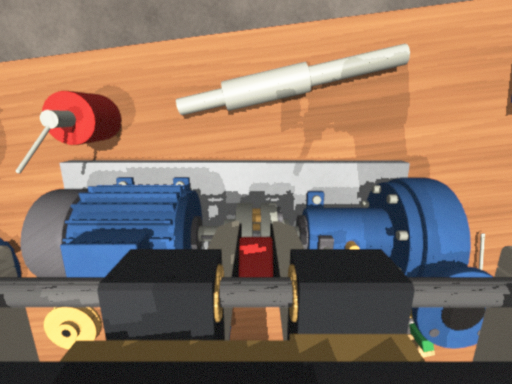

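```bash
cat > gap.py <<'E'
from st import *
import sys
O=np.array([.6305,.036,.110]); yaw=-6.8
def frame(y=yaw):
    a=np.radians(y); return np.array([[np.cos(a),-np.sin(a),0],[np.sin(a),np.cos(a),0],[0,0,1]])
def prof(c,hmin=5):
    P=(cloud(c)-O)@frame()
    r=np.hypot(P[:,0],P[:,2]); k=(P[:,2]>0.0)&(abs(P[:,1]-.005)<.06)&(r<.07)&(P[:,0]>hmin/1000)
    return P[k],r[k]
E
python3 - <<'E'
from gap import *
d=np.load('w5.npz')
for n in('wrist','scene'):
    c={k:d[n+'_'+k] for k in('img','z_map','fx','fy','cx','cy','R','t')}
    P=cloud(c)
    # base far edge: top plate z modes
    Q=(P-O)@frame(); k=(Q[:,0]>.06)&(Q[:,0]<.13)&(abs(Q[:,1])<.3)&(P[:,2]>.012)&(P[:,2]<.05)
    bins=np.arange(-.18,.3,.01); xs=[];ys=[]
    for b in bins:
        m=k&(Q[:,1]>=b)&(Q[:,1]<b+.01)
        if m.sum()>5: xs.append(np.percentile(Q[m,0],98)); ys.append(b+.005)
    if len(xs)>5:
        f=np.polyfit(ys,xs,1); res=np.array(xs)-np.polyval(f,ys); g=abs(res)<.004; f=np.polyfit(np.array(ys)[g],np.array(xs)[g],1); print(n,'edge x at 0',f[1].round(4),'dyaw deg',-np.degrees(f[0]).round(2), g.sum(),'z',np.median(P[k,2]).round(3))
    q,r=prof(c)
    print(n,len(q))
    for b in np.arange(-.03,.05,.002):
        m=(q[:,1]>=b)&(q[:,1]<b+.002)
        if m.sum()>3: print(round(b*1000),m.sum(),'r',np.percentile(r[m],[10,50,90]).round(4), 'h',q[m,0].min().round(3),q[m,0].max().round(3))
E
```

```text
wrist edge x at 0 0.1003 dyaw deg 0.06 48 z 0.03
wrist 1043
-30 13 r [0.0411 0.0442 0.0451] h 0.031 0.042
-28 10 r [0.0421 0.0443 0.0455] h 0.033 0.042
-26 14 r [0.0458 0.05   0.0507] h 0.037 0.049
-24 25 r [0.05   0.0503 0.0512] h 0.037 0.05
-22 22 r [0.0495 0.0501 0.0509] h 0.037 0.05
-20 20 r [0.0498 0.0501 0.0507] h 0.038 0.05
-18 30 r [0.0494 0.0501 0.0509] h 0.033 0.05
-16 22 r [0.0493 0.0499 0.0506] h 0.034 0.05
-14 40 r [0.0495 0.0502 0.0509] h 0.018 0.05
-12 54 r [0.0492 0.0502 0.0509] h 0.017 0.05
-10 38 r [0.0492 0.05   0.0511] h 0.017 0.05
-8 46 r [0.0494 0.05   0.0506] h 0.017 0.05
-6 49 r [0.0494 0.0503 0.0511] h 0.018 0.05
-4 37 r [0.0495 0.0501 0.0507] h 0.018 0.05
-2 37 r [0.0415 0.0499 0.0509] h 0.017 0.048
0 8 r [0.037  0.0408 0.0429] h 0.03 0.039
2 14 r [0.0367 0.0402 0.0421] h 0.03 0.039
4 10 r [0.0378 0.0409 0.0427] h 0.03 0.039
6 8 r [0.0376 0.0412 0.0426] h 0.03 0.039
8 15 r [0.0376 0.0405 0.0427] h 0.03 0.039
10 9 r [0.0373 0.0411 0.0421] h 0.029 0.039
12 34 r [0.049  0.05   0.0509] h 0.018 0.05
14 61 r [0.0493 0.0502 0.0509] h 0.018 0.05
16 37 r [0.0491 0.05
[... 1296 characters left out ...]
0403 0.0421 0.0433] h 0.005 0.039
10 12 r [0.0393 0.0421 0.0486] h 0.007 0.041
12 45 r [0.0309 0.0435 0.0511] h 0.007 0.049
14 38 r [0.0316 0.0453 0.0508] h 0.005 0.05
16 12 r [0.0477 0.0502 0.0527] h 0.006 0.05
18 18 r [0.0468 0.05   0.0515] h 0.009 0.051
20 17 r [0.0475 0.0503 0.0527] h 0.01 0.052
22 15 r [0.0469 0.0503 0.0525] h 0.021 0.049
24 14 r [0.0481 0.0504 0.052 ] h 0.006 0.051
26 18 r [0.0484 0.0501 0.0525] h 0.012 0.049
28 15 r [0.0486 0.0507 0.0528] h 0.008 0.05
30 18 r [0.0486 0.0502 0.0536] h 0.005 0.051
32 12 r [0.0489 0.0505 0.0533] h 0.012 0.05
34 10 r [0.0478 0.0503 0.0523] h 0.008 0.052
36 8 r [0.0471 0.0497 0.0508] h 0.012 0.049
38 4 r [0.0464 0.0474 0.0484] h 0.024 0.04
```

Call:
carry_out([
  {"linear":[0,0.09,0.9],"roll":0,"hand":10},
  {"linear":[0,0,0.9],"roll":0,"hand":10},
  {"linear":[0,0,0.9],"roll":0,"hand":10},
  {"linear":[0,0,0.9],"roll":0,"hand":10},
  {"linear":[0,0,0.9],"roll":0,"hand":10},
  {"linear":[0,0,0.6],"roll":0,"hand":10},
  {"linear":[0,0,0],"roll":0,"hand":10},
])

```text
time_s: 14.67
tcp_pos: [0.7402, 0.0265, 0.2714]
ee_rot: [0.0, 0.998, -0.059, -0.002]
wrist_force: [-0.9, 0.2, -1.3]
grip_width: 0.0179
finger_force: 14.0
```

```bash
cat >> gap.py <<'E'
def report():
    s,R=state(); p=(s['tcp_pos']+[0,0,.002]-O)@frame()*1000
    th=np.radians(35); print('G pump frame mm h,y,z',p.round(1),'s',(p[0]*np.sin(th)+p[2]*np.cos(th)).round(1),'off-lane',(p[0]*np.cos(th)-p[2]*np.sin(th)).round(1),'F',s['wrist_force'].round(1),'M',s['moment'].round(2),'w',round(s['grip_width'],4),'t',s['time_s'],'toolyaw',np.degrees(np.arctan2(R[1,0],R[0,0])).round(2))
    return s,R
def tilt(n,c,s,R):
    Q=(cloud(c)-s['tcp_pos'])@R; k=(abs(Q[:,1])<.009)&(Q[:,2]>.035)&(Q[:,2]<.11)&(Q[:,0]<.0)&(Q[:,0]>-.1)
    B=Q[k]; return B
E
python3 - <<'E'
from gap import *
s,R=report()
cs={n:cam(n) for n in('wrist','side','scene')}
for n,c in cs.items():
    h=cv2.cvtColor(c['img'],cv2.COLOR_RGB2HSV);P=cloud(c);v,u=np.nonzero(c['z_map']>0)
    k=((h[v,u,0]<8)|(h[v,u,0]>172))&(h[v,u,1]>110)&(np.linalg.norm(P-s['tcp_pos'],axis=1)<.045)
    Q=(P[k]-O)@frame()*1000; print(n,k.sum(),np.percentile(Q,[5,50,95],axis=0).round(1).tolist() if k.sum()>5 else '')
    B=tilt(n,c,s,R); print(n,'blade',len(B),B.mean(0).round(4) if len(B) else '')
out=[]
for n in('side','scene'):
    c=cs[n];u,v=pix(c,s['tcp_pos']+[-.04,0,-.06]).astype(int); out.append(cv2.resize(c['img'][v-45:v+45,u-60:u+60,::-1],(400,300),interpolation=cv2.INTER_CUBIC))
cv2.imwrite('pics/c6.png',np.hstack(out))
E
```

```text
G pump frame mm h,y,z [110.1   3.5 163.4] s 197.0 off-lane -3.6 F [-0.9  0.2 -1.3] M [ 0.13  0.08 -0.01] w 0.0179 t 14.6667 toolyaw -6.82
wrist 1398 [[104.7, -5.0, 171.4], [112.4, 3.5, 176.8], [120.3, 11.7, 181.7]]
wrist blade 94 [-0.0996  0.0045  0.0635]
side 87 [[80.8, -3.2, 150.6], [93.4, 7.6, 167.3], [101.6, 14.7, 185.2]]
side blade 115 [-0.0537 -0.003   0.0677]
scene 37 [[110.1, -1.8, 163.4], [117.1, 5.9, 177.6], [121.3, 11.4, 182.7]]
scene blade 131 [-0.0529  0.0016  0.0689]
```

View pics/c6.png

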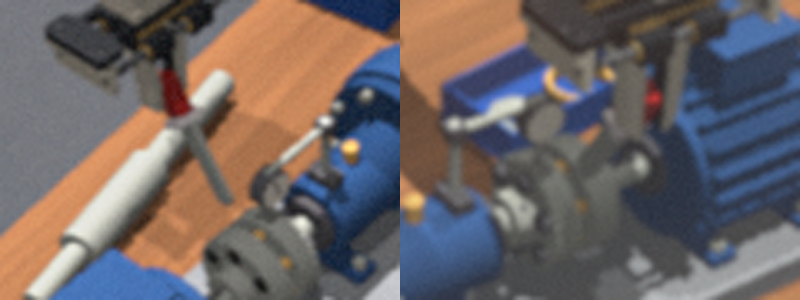

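Call:
carry_out([
  {"linear":[0.23,-0.08,0.16],"roll":0,"hand":10},
  {"linear":[0,0,0],"roll":0,"hand":10},
  {"linear":[-0.2,0,0.287],"roll":0,"hand":10},
  {"linear":[-0.2,0,0.287],"roll":0,"hand":10},
  {"linear":[-0.2,0,0.287],"roll":0,"hand":10},
  {"linear":[0,0,0],"roll":0,"hand":10},
])

```text
time_s: 15.32
tcp_pos: [0.7325, 0.029, 0.2524]
ee_rot: [0.0, 0.998, -0.059, -0.001]
wrist_force: [-0.0, 0.7, -1.9]
grip_width: 0.0181
finger_force: 14.0
```

Run:
```python
from gap import *
s,R=report()
for n in('side','scene'):
    B=tilt(n,cam(n),s,R); m=B.mean(0); print(n,len(B),m.round(4),np.degrees(np.arctan2(-m[0],m[2]+.002)).round(1))
```

```text
G pump frame mm h,y,z [102.2   5.1 144.4] s 176.9 off-lane 0.9 F [-0.   0.7 -1.9] M [ 0.05  0.07 -0.04] w 0.0181 t 15.3167 toolyaw -6.82
side 144 [-0.0617 -0.0018  0.0715] 40.0
scene 173 [-0.063   0.0014  0.0741] 39.6
```

Call:
carry_out([
  {"linear":[-0.1,0,0.29],"roll":0,"hand":10},
  {"linear":[-0.17,0,0.25],"roll":0,"hand":10},
  {"linear":[-0.17,0,0.25],"roll":0,"hand":10},
  {"linear":[0,0,0],"roll":0,"hand":10},
])

```text
time_s: 15.75
tcp_pos: [0.7242, 0.03, 0.2369]
ee_rot: [0.0, 0.998, -0.059, -0.001]
wrist_force: [-1.9, 0.2, -1.8]
grip_width: 0.0181
finger_force: 14.0
```

Run:
```python
from gap import *
s,R=report()
```

```text
G pump frame mm h,y,z [ 93.7   5.1 128.9] s 159.3 off-lane 2.9 F [-1.9  0.2 -1.8] M [0.07 0.12 0.02] w 0.0181 t 15.75 toolyaw -6.82
```

Call:
carry_out([
  {"linear":[-0.22,0,0.25],"roll":0,"hand":10},
  {"linear":[-0.22,0,0.25],"roll":0,"hand":10},
  {"linear":[-0.22,0,0.25],"roll":0,"hand":10},
  {"linear":[0,0,0],"roll":0,"hand":10},
])

```text
time_s: 16.08
tcp_pos: [0.7109, 0.0316, 0.2218]
ee_rot: [0.0, 0.998, -0.059, -0.001]
wrist_force: [-0.7, -0.0, -1.8]
grip_width: 0.018
finger_force: 14.0
```

Run:
```python
from gap import *
s,R=report()
```

```text
G pump frame mm h,y,z [ 80.4   5.2 113.8] s 139.3 off-lane 0.5 F [-0.7 -0.  -1.8] M [0.04 0.09 0.03] w 0.018 t 16.0833 toolyaw -6.81
```

Call:
carry_out([
  {"linear":[-0.2,0,0.28],"roll":0,"hand":10},
  {"linear":[-0.2,0,0.28],"roll":0,"hand":10},
  {"linear":[-0.2,0,0.28],"roll":0,"hand":10},
  {"linear":[-0.2,0,0.28],"roll":0,"hand":10},
  {"linear":[0,0,0],"roll":0,"hand":10},
])

```text
time_s: 16.5
tcp_pos: [0.695, 0.0334, 0.1993]
ee_rot: [0.0, 0.998, -0.059, -0.001]
wrist_force: [0.2, -0.9, -0.5]
grip_width: 0.0179
finger_force: 14.0
```

Run:
```python
from gap import *
s,R=report()
```

```text
G pump frame mm h,y,z [64.4  5.1 91.3] s 111.7 off-lane 0.4 F [ 0.2 -0.9 -0.5] M [ 0.01  0.14 -0.06] w 0.0179 t 16.5 toolyaw -6.82
```

Call:
carry_out([
  {"linear":[-0.2,0,0.28],"roll":0,"hand":10},
  {"linear":[-0.2,0,0.28],"roll":0,"hand":10},
  {"linear":[-0.15,0,0.2],"roll":0,"hand":10},
  {"linear":[0,0,0],"roll":0,"hand":10},
])

```text
time_s: 16.83
tcp_pos: [0.685, 0.0346, 0.1847]
ee_rot: [0.0, 0.998, -0.059, -0.0]
wrist_force: [0.9, -0.0, -3.3]
grip_width: 0.0179
finger_force: 14.0
```

Run:
```python
from gap import *
s,R=report()
```

```text
G pump frame mm h,y,z [54.3  5.1 76.7] s 93.9 off-lane 0.5 F [ 0.9 -0.  -3.3] M [-0.01 -0.29 -0.03] w 0.0179 t 16.8333 toolyaw -6.82
```

Call:
carry_out([
  {"linear":[-0.08,0,0.12],"roll":0,"hand":10},
  {"linear":[-0.08,0,0.12],"roll":0,"hand":10},
  {"linear":[-0.06,0,0.08],"roll":0,"hand":10},
  {"linear":[0,0,0],"roll":0,"hand":10},
])

```text
time_s: 17.17
tcp_pos: [0.6823, 0.0349, 0.1799]
ee_rot: [-0.0, 0.998, -0.06, 0.001]
wrist_force: [3.5, -0.3, 1.7]
grip_width: 0.0179
finger_force: 14.0
```

Run:
```python
from gap import *
s,R=report()
```

```text
G pump frame mm h,y,z [51.6  5.1 71.9] s 88.5 off-lane 1.0 F [ 3.5 -0.3  1.7] M [-0.01 -0.63 -0.01] w 0.0179 t 17.1667 toolyaw -6.84
```

Call:
carry_out([
  {"linear":[-0.04,0,-0.03],"roll":0,"hand":10},
  {"linear":[0,0,0],"roll":0,"hand":10},
  {"linear":[-0.05,0,0.07],"roll":0,"hand":10},
  {"linear":[0,0,0],"roll":0,"hand":10},
], newtons=5)

```text
time_s: 17.5
tcp_pos: [0.6803, 0.0352, 0.1791]
ee_rot: [-0.0, 0.998, -0.06, 0.001]
wrist_force: [3.6, -0.2, 4.5]
grip_width: 0.0182
finger_force: 5.0
```

Run:
```python
from gap import *
s,R=report()
cs={n:cam(n) for n in('wrist','side','scene')}; save(cs['wrist'],'pics/w7.png')
for n,c in cs.items():
    h=cv2.cvtColor(c['img'],cv2.COLOR_RGB2HSV);P=cloud(c);v,u=np.nonzero(c['z_map']>0)
    k=((h[v,u,0]<8)|(h[v,u,0]>172))&(h[v,u,1]>110)&(np.linalg.norm(P-s['tcp_pos'],axis=1)<.045)
    Q=(P[k]-O)@frame()*1000; th=np.radians(35); S=Q[:,0]*np.sin(th)+Q[:,2]*np.cos(th); X=Q[:,0]*np.cos(th)-Q[:,2]*np.sin(th)
    if len(S)>5: print(n,len(S),'s',np.percentile(S,[2,50,98]).round(1),'x',np.percentile(X,[2,50,98]).round(1),'y',np.percentile(Q[:,1],[2,98]).round(1))
    if n=='wrist':
        k=S>np.percentile(S,98)-2.5; f=np.polyfit(X[k],S[k],1); print('top slope deg',np.degrees(np.arctan(f[0])).round(1))
```

```text
G pump frame mm h,y,z [49.5  5.1 71.1] s 86.6 off-lane -0.2 F [ 3.6 -0.2  4.5] M [-0.06 -0.77  0.01] w 0.0182 t 17.5 toolyaw -6.84
wrist 1501 s [ 98.6 100.6 102.7] x [-15.8  -5.7   5.1] y [-4.1 13.8]
top slope deg 1.6
side 74 s [ 61.6  79.7 100.4] x [-22.  -17.1  -5.2] y [-3.3 16.8]
scene 37 s [ 87.9 100.6 105.3] x [-14.4  -3.1   5.9] y [-0.1 13.6]
```

Call:
carry_out([
  {"linear":[0,0,-0.05],"roll":0,"hand":30},
  {"linear":[0,0,0],"roll":0,"hand":44},
  {"linear":[0,0,0],"roll":0,"hand":44},
  {"linear":[0,0,0],"roll":0,"hand":44},
])

```text
time_s: 17.98
tcp_pos: [0.6786, 0.0354, 0.1788]
ee_rot: [0.0, 0.998, -0.06, -0.001]
wrist_force: [-0.1, -0.0, 0.1]
grip_width: 0.0402
finger_force: 0.0
```

```bash
cat >> gap.py <<'E'
def red(cs,rad=.045,ctr=None,v=True):
    th=np.radians(35)
    ctr=O+frame()@(np.array([75*np.sin(th),5,75*np.cos(th)])/1000) if ctr is None else ctr
    for n,c in cs.items():
        h=cv2.cvtColor(c['img'],cv2.COLOR_RGB2HSV);P=cloud(c);v,u=np.nonzero(c['z_map']>0)
        k=((h[v,u,0]<8)|(h[v,u,0]>172))&(h[v,u,1]>110)&(np.linalg.norm(P-ctr,axis=1)<rad)
        Q=(P[k]-O)@frame()*1000; S=Q[:,0]*np.sin(th)+Q[:,2]*np.cos(th); X=Q[:,0]*np.cos(th)-Q[:,2]*np.sin(th)
        if len(S)<5: continue
        print(n,len(S),'s',np.percentile(S,[2,50,98]).round(1),'x',np.percentile(X,[2,50,98]).round(1),'y',np.percentile(Q[:,1],[2,50,98]).round(1))
        k=S>np.percentile(S,98)-2.5; f=np.polyfit(X[k],S[k],1); print('  top slope deg',np.degrees(np.arctan(f[0])).round(1),'top',S[k].mean().round(1))
def gapprof(c):
    q,r=prof(c); m=(r>.0485)&(r<.0515); y=np.sort(q[m,1])*1000; m2=(r>.0475)&(r<.0525)
    h,e=np.histogram(y,np.arange(-30,50,1)); print('rim hist',dict(zip(e[:-1].astype(int).tolist(),h.tolist())))
E
python3 - <<'E'
from gap import *
s,R=report()
cs={n:cam(n) for n in('wrist','side','scene')}; save(cs['wrist'],'pics/w8.png')
red(cs); gapprof(cs['wrist'])
E
```

```text
G pump frame mm h,y,z [47.8  5.1 70.8] s 85.4 off-lane -1.4 F [-0.1 -0.   0.1] M [ 0.06  0.15 -0.03] w 0.0402 t 17.9833 toolyaw -6.82
wrist 1565 s [ 80.  100.1 101.5] x [-9.6  0.7 13.4] y [-4.2  4.1 12.5]
  top slope deg -0.0 top 100.3
side 88 s [ 62.6  78.8 100.7] x [-14.5  -8.7   8.8] y [-15.6   8.3  16.4]
  top slope deg 0.7 top 100.1
scene 91 s [ 70.7  97.2 104.9] x [-8.1  4.3 13.3] y [-4.8 -1.  17.2]
  top slope deg 4.1 top 104.0
rim hist {-30: 0, -29: 0, -28: 0, -27: 0, -26: 1, -25: 15, -24: 21, -23: 20, -22: 19, -21: 28, -20: 37, -19: 58, -18: 72, -17: 100, -16: 89, -15: 107, -14: 90, -13: 108, -12: 57, -11: 46, -10: 53, -9: 34, -8: 33, -7: 22, -6: 31, -5: 23, -4: 31, -3: 22, -2: 21, -1: 0, 0: 0, 1: 0, 2: 0, 3: 0, 4: 0, 5: 0, 6: 0, 7: 0, 8: 0, 9: 0, 10: 0, 11: 0, 12: 34, 13: 23, 14: 31, 15: 27, 16: 51, 17: 40, 18: 47, 19: 68, 20: 93, 21: 103, 22: 90, 23: 107, 24: 86, 25: 105, 26: 90, 27: 64, 28: 44, 29: 39, 30: 26, 31: 19, 32: 20, 33: 20, 34: 19, 35: 12, 36: 0, 37: 0, 38: 0, 39: 0, 40: 0, 41: 0, 42: 0, 43: 0, 44: 0, 45: 0, 46: 0, 47: 0, 48: 0}
```

View pics/w8.png

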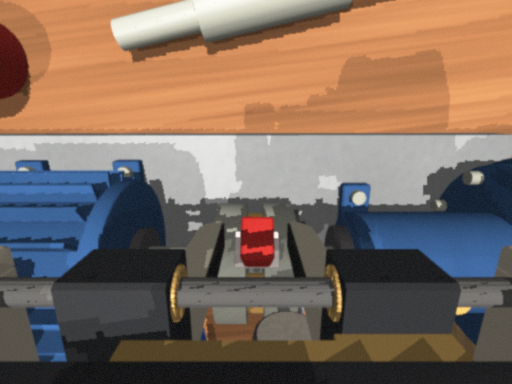

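Call:
carry_out([
  {"linear":[0,0,-0.5],"roll":0,"hand":44},
  {"linear":[0,0,-1],"roll":0,"hand":44},
  {"linear":[0,0,-1],"roll":0,"hand":44},
  {"linear":[0,0,-1],"roll":0,"hand":44},
  {"linear":[0,0,-1],"roll":0,"hand":44},
  {"linear":[0,0,0],"roll":-1,"hand":0},
  {"linear":[0,0,0],"roll":-1,"hand":0},
  {"linear":[0,0,0],"roll":-1,"hand":0},
], newtons=10)

```text
time_s: 18.8
tcp_pos: [0.6796, 0.0354, 0.2708]
ee_rot: [0.0, 0.996, 0.093, 0.001]
wrist_force: [0.3, 0.5, -0.4]
grip_width: 0.0286
finger_force: 0.0
```

Call:
carry_out([
  {"linear":[0,0,0],"roll":-1,"hand":0},
  {"linear":[0,0,0],"roll":-1,"hand":0},
  {"linear":[0,0,0],"roll":-1,"hand":0},
  {"linear":[0,0,0],"roll":-1,"hand":0},
  {"linear":[0,0,0],"roll":-1,"hand":0},
  {"linear":[0,0,0],"roll":-1,"hand":0},
  {"linear":[0,0,0],"roll":-1,"hand":0},
  {"linear":[0,0,0],"roll":-1,"hand":0},
])

```text
time_s: 19.47
tcp_pos: [0.6795, 0.0351, 0.2702]
ee_rot: [0.0, 0.881, 0.473, 0.0]
wrist_force: [-0.7, 0.9, -0.1]
grip_width: 0.0008
finger_force: 0.0
```

Call:
carry_out([
  {"linear":[0,0,0],"roll":-1,"hand":0},
  {"linear":[0,0,0],"roll":-1,"hand":0},
  {"linear":[0,0,0],"roll":-1,"hand":0},
  {"linear":[0,0,0],"roll":-1,"hand":0},
  {"linear":[0,0,0],"roll":-0.7,"hand":0},
  {"linear":[0.82,-0.66,0],"roll":0,"hand":0},
  {"linear":[0.82,-0.66,0],"roll":0,"hand":0},
  {"linear":[0.81,-0.67,0],"roll":0,"hand":0},
])

```text
time_s: 20.13
tcp_pos: [0.6455, 0.0886, 0.27]
ee_rot: [0.0, 0.749, 0.663, -0.0]
wrist_force: [-0.4, -0.2, -0.3]
grip_width: 0.0005
finger_force: 0.0
```

Run:
```python
from gap import *
s,R=report()
cs={n:cam(n) for n in('wrist',)}; save(cs['wrist'],'pics/w9.png'); red(cs); gapprof(cs['wrist'])
c=cs['wrist'];P=(cloud(c)-O)@frame()*1000
k=(P[:,1]>38)&(P[:,1]<80)&(abs(P[:,0])<30)&(P[:,2]>30)&(P[:,2]<118); print('obst between',k.sum(),np.percentile(P[k],[2,98],axis=0).round() if k.sum() else '')
k=(P[:,2]>112)&(P[:,2]<130)&(abs(P[:,1])<110)&(abs(P[:,0])<120); print('tall', k.sum(),np.percentile(P[k],[2,50,98],axis=0).round() if k.sum() else '')
```

```text
G pump frame mm h,y,z [  8.7  54.1 162. ] s 137.7 off-lane -85.8 F [-0.4 -0.2 -0.3] M [ 0.07 -0.02 -0.09] w 0.0005 t 20.1333 toolyaw 83.04
wrist 426 s [ 62.7  84.6 100.1] x [-9.6  1.6 11.7] y [ 9.6 12.8 13.5]
  top slope deg 2.5 top 99.3
rim hist {-30: 0, -29: 0, -28: 0, -27: 0, -26: 0, -25: 0, -24: 0, -23: 0, -22: 0, -21: 0, -20: 0, -19: 0, -18: 0, -17: 0, -16: 0, -15: 0, -14: 0, -13: 0, -12: 0, -11: 0, -10: 0, -9: 0, -8: 0, -7: 0, -6: 0, -5: 0, -4: 0, -3: 0, -2: 0, -1: 0, 0: 0, 1: 0, 2: 0, 3: 0, 4: 0, 5: 0, 6: 0, 7: 0, 8: 0, 9: 0, 10: 0, 11: 0, 12: 2, 13: 2, 14: 2, 15: 5, 16: 5, 17: 9, 18: 12, 19: 19, 20: 18, 21: 16, 22: 23, 23: 24, 24: 32, 25: 33, 26: 37, 27: 36, 28: 37, 29: 30, 30: 44, 31: 36, 32: 36, 33: 36, 34: 39, 35: 54, 36: 4, 37: 0, 38: 0, 39: 0, 40: 0, 41: 0, 42: 0, 43: 0, 44: 0, 45: 0, 46: 0, 47: 0, 48: 0}
obst between 0 
tall 0
```

Call:
carry_out([
  {"linear":[0,0,1],"roll":0,"hand":0},
  {"linear":[0,0,1],"roll":0,"hand":0},
  {"linear":[0,0,1],"roll":0,"hand":0},
  {"linear":[0,0,1],"roll":0,"hand":0},
  {"linear":[0,0,0.7],"roll":0,"hand":0},
  {"linear":[0,0,0.2],"roll":0,"hand":0},
  {"linear":[0,0,0],"roll":0,"hand":0},
])

```text
time_s: 20.77
tcp_pos: [0.6455, 0.0884, 0.1708]
ee_rot: [-0.0, 0.748, 0.663, -0.001]
wrist_force: [-1.1, 0.3, 0.6]
grip_width: 0.0008
finger_force: 0.0
```

Run:
```python
from gap import *
s,R=report()
```

```text
G pump frame mm h,y,z [ 8.7 53.9 62.8] s 56.4 off-lane -28.9 F [-1.1  0.3  0.6] M [ 0.04 -0.    0.03] w 0.0008 t 20.7667 toolyaw 83.12
```

Call:
carry_out([
  {"linear":[0,0,0.15],"roll":0,"hand":0},
  {"linear":[-0.15,0,0],"roll":0,"hand":0},
  {"linear":[-0.1,0,0],"roll":0,"hand":0},
  {"linear":[-0.1,0,0],"roll":0,"hand":0},
  {"linear":[0,0,0],"roll":0,"hand":0},
])

```text
time_s: 21.18
tcp_pos: [0.6452, 0.0809, 0.1691]
ee_rot: [0.0, 0.749, 0.663, 0.0]
wrist_force: [0.7, 1.0, -0.6]
grip_width: 0.0005
finger_force: 0.0
```

Call:
carry_out([
  {"linear":[-0.05,0,0],"roll":0,"hand":0},
  {"linear":[-0.05,0,0],"roll":0,"hand":0},
  {"linear":[0,0,0],"roll":0,"hand":0},
])

```text
time_s: 21.43
tcp_pos: [0.6449, 0.0799, 0.1686]
ee_rot: [0.0, 0.748, 0.663, 0.0]
wrist_force: [0.1, 0.3, 0.7]
grip_width: 0.0006
finger_force: 0.4
```

Run:
```python
from gap import *
s,R=report()
```

```text
G pump frame mm h,y,z [ 9.1 45.3 60.6] s 54.9 off-lane -27.3 F [0.1 0.3 0.7] M [ 0.18 -0.09  0.06] w 0.0006 t 21.4333 toolyaw 83.13
```

Call:
carry_out([
  {"linear":[-0.05,0,0],"roll":0,"hand":0},
  {"linear":[-0.05,0,0],"roll":0,"hand":0},
  {"linear":[-0.05,0,0],"roll":0,"hand":0},
])

```text
time_s: 21.68
tcp_pos: [0.6447, 0.079, 0.1686]
ee_rot: [-0.001, 0.748, 0.664, 0.001]
wrist_force: [0.3, 6.3, -0.5]
grip_width: 0.0006
finger_force: 3.3
```

Call:
carry_out([
  {"linear":[-0.05,0,0],"roll":0,"hand":0},
  {"linear":[-0.05,0,0],"roll":0,"hand":0},
])

```text
time_s: 21.85
tcp_pos: [0.6445, 0.0771, 0.1686]
ee_rot: [-0.001, 0.748, 0.664, 0.001]
wrist_force: [-0.2, 7.8, 0.5]
grip_width: 0.0003
finger_force: 3.3
```

Run:
```python
from gap import *
s,R=report()
```

```text
G pump frame mm h,y,z [ 9.1 42.5 60.6] s 54.9 off-lane -27.3 F [-0.2  7.8  0.5] M [ 1.54 -0.14  0.  ] w 0.0003 t 21.85 toolyaw 83.22
```

Call:
carry_out([
  {"linear":[-0.05,0,0],"roll":0,"hand":0},
  {"linear":[-0.05,0,0],"roll":0,"hand":0},
  {"linear":[-0.05,0,0],"roll":0,"hand":0},
])

```text
time_s: 22.1
tcp_pos: [0.6442, 0.0743, 0.1686]
ee_rot: [-0.001, 0.748, 0.664, 0.001]
wrist_force: [0.7, 7.6, -0.2]
grip_width: 0.0007
finger_force: 3.6
```

Call:
carry_out([
  {"linear":[-0.025,0,0],"roll":0,"hand":0},
  {"linear":[-0.02,0,0],"roll":0,"hand":0},
])

```text
time_s: 22.27
tcp_pos: [0.6441, 0.0733, 0.1686]
ee_rot: [-0.001, 0.748, 0.664, 0.001]
wrist_force: [0.4, 7.8, 0.5]
grip_width: 0.0006
finger_force: 3.5
```

Run:
```python
from gap import *
s,R=report()
cs={'wrist':cam('wrist')}; gapprof(cs['wrist']); red(cs)
```

```text
G pump frame mm h,y,z [ 9.  38.7 60.6] s 54.8 off-lane -27.4 F [0.4 7.8 0.5] M [ 1.56 -0.19  0.03] w 0.0006 t 22.2667 toolyaw 83.22
rim hist {-30: 0, -29: 0, -28: 0, -27: 0, -26: 2, -25: 6, -24: 9, -23: 11, -22: 9, -21: 6, -20: 10, -19: 9, -18: 6, -17: 8, -16: 7, -15: 8, -14: 8, -13: 6, -12: 6, -11: 4, -10: 0, -9: 0, -8: 0, -7: 0, -6: 0, -5: 0, -4: 0, -3: 0, -2: 0, -1: 0, 0: 0, 1: 0, 2: 0, 3: 0, 4: 0, 5: 0, 6: 0, 7: 0, 8: 0, 9: 0, 10: 0, 11: 0, 12: 0, 13: 0, 14: 0, 15: 0, 16: 2, 17: 3, 18: 3, 19: 5, 20: 5, 21: 7, 22: 12, 23: 12, 24: 11, 25: 17, 26: 24, 27: 26, 28: 41, 29: 53, 30: 2, 31: 0, 32: 0, 33: 0, 34: 0, 35: 0, 36: 0, 37: 0, 38: 0, 39: 0, 40: 0, 41: 0, 42: 0, 43: 0, 44: 0, 45: 2, 46: 8, 47: 34, 48: 3}
```

Call:
carry_out([
  {"linear":[-0.012,0,0],"roll":0,"hand":0},
  {"linear":[-0.012,0,0],"roll":0,"hand":0},
])

```text
time_s: 22.48
tcp_pos: [0.644, 0.073, 0.1686]
ee_rot: [-0.001, 0.748, 0.664, 0.001]
wrist_force: [0.2, 7.6, 0.6]
grip_width: 0.0005
finger_force: 3.4
```

Call:
carry_out([
  {"linear":[-0.01,0,0],"roll":0,"hand":0},
  {"linear":[0,0,0],"roll":0,"hand":0},
])

```text
time_s: 22.65
tcp_pos: [0.644, 0.0729, 0.1686]
ee_rot: [-0.001, 0.748, 0.664, 0.001]
wrist_force: [1.3, 6.8, -0.2]
grip_width: 0.0005
finger_force: 3.6
```

Call:
carry_out([
  {"linear":[-0.012,0,0],"roll":0,"hand":0},
  {"linear":[-0.012,0,0],"roll":0,"hand":0},
])

```text
time_s: 22.82
tcp_pos: [0.644, 0.0728, 0.1686]
ee_rot: [-0.001, 0.748, 0.664, 0.002]
wrist_force: [1.6, 9.3, -0.9]
grip_width: 0.0005
finger_force: 4.4
```

Call:
carry_out([
  {"linear":[-0.012,0,0],"roll":0,"hand":0},
  {"linear":[0,0,0],"roll":0,"hand":0},
])

```text
time_s: 22.98
tcp_pos: [0.644, 0.0728, 0.1686]
ee_rot: [-0.001, 0.747, 0.664, 0.002]
wrist_force: [0.9, 9.1, -1.7]
grip_width: 0.0005
finger_force: 4.4
```

Call:
carry_out([
  {"linear":[-0.012,0,0],"roll":0,"hand":0},
  {"linear":[0,0,0],"roll":0,"hand":0},
])

```text
time_s: 23.15
tcp_pos: [0.644, 0.0728, 0.1686]
ee_rot: [-0.001, 0.747, 0.664, 0.002]
wrist_force: [0.6, 8.7, -0.5]
grip_width: 0.0005
finger_force: 4.6
```

Run:
```python
from gap import *
s,R=report()
cs={n:cam(n) for n in('wrist','side','scene')}; gapprof(cs['wrist']); red(cs)
```

```text
G pump frame mm h,y,z [ 9.  38.1 60.6] s 54.9 off-lane -27.4 F [ 0.6  8.7 -0.5] M [ 2.14 -0.21 -0.03] w 0.0005 t 23.15 toolyaw 83.26
rim hist {-30: 0, -29: 0, -28: 0, -27: 0, -26: 1, -25: 8, -24: 7, -23: 11, -22: 11, -21: 6, -20: 7, -19: 8, -18: 8, -17: 5, -16: 9, -15: 7, -14: 7, -13: 7, -12: 7, -11: 1, -10: 0, -9: 0, -8: 0, -7: 0, -6: 0, -5: 0, -4: 0, -3: 0, -2: 0, -1: 0, 0: 0, 1: 0, 2: 0, 3: 0, 4: 0, 5: 0, 6: 0, 7: 0, 8: 0, 9: 0, 10: 0, 11: 0, 12: 0, 13: 0, 14: 0, 15: 0, 16: 4, 17: 4, 18: 2, 19: 5, 20: 6, 21: 10, 22: 12, 23: 11, 24: 17, 25: 18, 26: 25, 27: 27, 28: 68, 29: 15, 30: 0, 31: 0, 32: 0, 33: 0, 34: 0, 35: 0, 36: 0, 37: 0, 38: 0, 39: 0, 40: 0, 41: 0, 42: 0, 43: 0, 44: 0, 45: 14, 46: 12, 47: 21, 48: 0}
scene 97 s [ 65.6  98.1 103.9] x [-9.7  2.3 13.1] y [-7.2 -3.9 10.8]
  top slope deg 2.1 top 102.5
```

Call:
carry_out([
  {"linear":[-0.025,0,0],"roll":0,"hand":0},
  {"linear":[0,0,0],"roll":0,"hand":0},
])

```text
time_s: 23.47
tcp_pos: [0.644, 0.0728, 0.1686]
ee_rot: [-0.001, 0.747, 0.664, 0.002]
wrist_force: [1.9, 10.7, -0.8]
grip_width: 0.0002
finger_force: 5.2
```

Run:
```python
from gap import *
s,R=report()
```

```text
G pump frame mm h,y,z [ 9.  38.1 60.6] s 54.8 off-lane -27.4 F [ 1.9 10.7 -0.8] M [ 2.4  -0.25 -0.03] w 0.0002 t 23.4667 toolyaw 83.28
```

Call:
carry_out([
  {"linear":[0.1,0,0],"roll":0,"hand":0},
  {"linear":[0.5,0,0],"roll":0,"hand":0},
  {"linear":[0,0,-1],"roll":0,"hand":0},
  {"linear":[0,0,-1],"roll":0,"hand":0},
  {"linear":[0,0,-1],"roll":0,"hand":0},
  {"linear":[0,0,-1],"roll":0,"hand":0},
  {"linear":[0,0,-1],"roll":0,"hand":0},
  {"linear":[0,0,0],"roll":1,"hand":0},
])

```text
time_s: 24.13
tcp_pos: [0.6464, 0.0809, 0.2723]
ee_rot: [0.001, 0.78, 0.626, 0.002]
wrist_force: [0.3, -0.4, -0.4]
grip_width: 0.0004
finger_force: 0.0
```

Call:
carry_out([
  {"linear":[0,0,0],"roll":1,"hand":44},
  {"linear":[0,0,0],"roll":1,"hand":44},
  {"linear":[0,0,0],"roll":1,"hand":44},
  {"linear":[0,0,0],"roll":1,"hand":44},
  {"linear":[0,0,0],"roll":1,"hand":44},
  {"linear":[0,0,0],"roll":1,"hand":44},
  {"linear":[0,0,0],"roll":1,"hand":44},
  {"linear":[0,0,0],"roll":1,"hand":44},
])

```text
time_s: 24.8
tcp_pos: [0.6447, 0.0807, 0.2682]
ee_rot: [0.0, 0.963, 0.269, -0.0]
wrist_force: [0.1, 0.1, 0.5]
grip_width: 0.0429
finger_force: 0.0
```

Call:
carry_out([
  {"linear":[0,0,0],"roll":1,"hand":44},
  {"linear":[0,0,0],"roll":1,"hand":44},
  {"linear":[0,0,0],"roll":1,"hand":44},
  {"linear":[0,0,0],"roll":1,"hand":44},
  {"linear":[0,0,0],"roll":1,"hand":44},
  {"linear":[0,0,0],"roll":1,"hand":44},
  {"linear":[0.7,0.8,0],"roll":0.7,"hand":44},
  {"linear":[0.7,0.8,0],"roll":0,"hand":44},
])

```text
time_s: 25.47
tcp_pos: [0.6699, 0.048, 0.2683]
ee_rot: [0.0, 0.998, -0.06, -0.0]
wrist_force: [0.6, -0.8, 0.5]
grip_width: 0.0443
finger_force: 0.0
```

Call:
carry_out([
  {"linear":[0.6,0.8,0],"roll":0,"hand":44},
  {"linear":[0,0,0],"roll":0,"hand":44},
  {"linear":[0,0,0],"roll":0,"hand":44},
])

```text
time_s: 25.72
tcp_pos: [0.6801, 0.0281, 0.268]
ee_rot: [0.0, 0.998, -0.061, -0.0]
wrist_force: [-0.3, 0.4, -0.3]
grip_width: 0.0443
finger_force: 0.0
```

Run:
```python
from gap import *
s,R=report()
cs={n:cam(n) for n in('wrist','scene')}; gapprof(cs['wrist']); red(cs); save(cs['wrist'],'pics/w10.png')
```

```text
G pump frame mm h,y,z [ 50.2  -2.  160. ] s 159.9 off-lane -50.7 F [-0.3  0.4 -0.3] M [0.1  0.08 0.01] w 0.0443 t 25.7167 toolyaw -6.95
rim hist {-30: 0, -29: 0, -28: 0, -27: 0, -26: 4, -25: 51, -24: 54, -23: 56, -22: 55, -21: 53, -20: 57, -19: 54, -18: 53, -17: 53, -16: 53, -15: 52, -14: 39, -13: 30, -12: 30, -11: 30, -10: 30, -9: 23, -8: 16, -7: 18, -6: 16, -5: 17, -4: 16, -3: 16, -2: 16, -1: 0, 0: 0, 1: 0, 2: 0, 3: 0, 4: 0, 5: 16, 6: 17, 7: 16, 8: 16, 9: 16, 10: 16, 11: 18, 12: 16, 13: 17, 14: 25, 15: 32, 16: 29, 17: 41, 18: 51, 19: 55, 20: 56, 21: 52, 22: 53, 23: 58, 24: 53, 25: 51, 26: 57, 27: 55, 28: 33, 29: 0, 30: 0, 31: 0, 32: 0, 33: 0, 34: 0, 35: 0, 36: 0, 37: 0, 38: 0, 39: 0, 40: 0, 41: 0, 42: 0, 43: 0, 44: 0, 45: 0, 46: 0, 47: 0, 48: 0}
wrist 740 s [ 66.5  99.8 101.4] x [-9.9 -2.4 13.4] y [-6.2  2.2  9.9]
  top slope deg -0.1 top 100.2
scene 97 s [ 69.   97.8 103.2] x [-9.6  2.9 13.3] y [-7.7 -3.5 10.2]
  top slope deg -3.7 top 102.1
```

Call:
carry_out([
  {"linear":[-0.07,-0.2,0],"roll":0,"hand":44},
  {"linear":[0,0,1],"roll":-0.02,"hand":44},
  {"linear":[0,0,1],"roll":0,"hand":44},
  {"linear":[0,0,1],"roll":0,"hand":44},
  {"linear":[0,0,1],"roll":0,"hand":44},
  {"linear":[0,0,0.5],"roll":0,"hand":44},
  {"linear":[0,0,0],"roll":0,"hand":44},
  {"linear":[0,0,0],"roll":0,"hand":44},
], newtons=5)

```text
time_s: 26.48
tcp_pos: [0.6791, 0.034, 0.1785]
ee_rot: [0.0, 0.998, -0.058, -0.0]
wrist_force: [0.3, -0.0, 1.1]
grip_width: 0.0445
finger_force: 0.0
```

Run:
```python
from gap import *
s,R=report()
cs={n:cam(n) for n in('wrist',)}; gapprof(cs['wrist']); red(cs)
c=cs['wrist']; Q=(cloud(c)-O)@frame()*1000
# finger inner faces near handle level
h=cv2.cvtColor(c['img'],cv2.COLOR_RGB2HSV); v,u=np.nonzero(c['z_map']>0)
k=((h[v,u,0]<8)|(h[v,u,0]>172))&(h[v,u,1]>110)&(abs(Q[:,0]-57)<25)&(abs(Q[:,1])<30)&(Q[:,2]>50)
S=Q[:,0]*np.sin(np.radians(35))+Q[:,2]*np.cos(np.radians(35)); k&=abs(S-100)<1.2
for r in range(int(v[k].min()),int(v[k].max()),4):
    m=k&(v==r); 
    if m.sum()>5: print(r,u[m].min(),u[m].max(),Q[m,1].min().round(1),Q[m,1].max().round(1))
```

```text
G pump frame mm h,y,z [48.4  3.8 70.5] s 85.6 off-lane -0.8 F [ 0.3 -0.   1.1] M [ 0.02  0.12 -0.01] w 0.0445 t 26.4833 toolyaw -6.67
rim hist {-30: 0, -29: 0, -28: 0, -27: 0, -26: 1, -25: 22, -24: 41, -23: 43, -22: 65, -21: 92, -20: 92, -19: 100, -18: 93, -17: 103, -16: 87, -15: 105, -14: 49, -13: 50, -12: 41, -11: 30, -10: 28, -9: 23, -8: 28, -7: 24, -6: 27, -5: 23, -4: 30, -3: 23, -2: 19, -1: 0, 0: 0, 1: 0, 2: 0, 3: 0, 4: 0, 5: 26, 6: 22, 7: 33, 8: 18, 9: 26, 10: 25, 11: 25, 12: 27, 13: 34, 14: 51, 15: 41, 16: 50, 17: 73, 18: 97, 19: 90, 20: 100, 21: 98, 22: 89, 23: 104, 24: 90, 25: 102, 26: 90, 27: 92, 28: 52, 29: 0, 30: 0, 31: 0, 32: 0, 33: 0, 34: 0, 35: 0, 36: 0, 37: 0, 38: 0, 39: 0, 40: 0, 41: 0, 42: 0, 43: 0, 44: 0, 45: 0, 46: 0, 47: 0, 48: 0}
wrist 1577 s [ 74.7 100.1 101.5] x [-9.6  0.9 13.9] y [-6.4  2.  10.3]
  top slope deg -0.1 top 100.3
218 245 271 -4.9 9.3
222 243 274 -6.5 10.3
226 244 275 -7.0 9.8
230 243 274 -6.4 10.3
234 243 274 -6.4 10.2
238 243 274 -6.3 10.2
242 244 274 -6.2 9.6
246 242 275 -6.8 10.7
250 243 275 -6.7 10.1
254 243 275 -6.7 10.1
258 243 274 -6.1 10.0
```

Call:
carry_out([
  {"linear":[0.02,0.085,0],"roll":-0.02,"hand":30},
  {"linear":[0,0,0],"roll":0,"hand":22},
  {"linear":[0,0,0],"roll":0,"hand":21},
  {"linear":[0,0,0],"roll":0,"hand":21},
], newtons=3)

```text
time_s: 26.87
tcp_pos: [0.6796, 0.0315, 0.1791]
ee_rot: [-0.0, 0.998, -0.058, 0.0]
wrist_force: [0.1, 0.5, 0.0]
grip_width: 0.0229
finger_force: 0.0
```

Run:
```python
from gap import *
s,R=report(); cs={n:cam(n) for n in('wrist',)}; red(cs); print(s['finger_force'])
```

```text
G pump frame mm h,y,z [49.3  1.4 71.1] s 86.5 off-lane -0.4 F [0.1 0.5 0. ] M [-0.    0.1   0.03] w 0.0229 t 26.8667 toolyaw -6.61
wrist 1592 s [ 74.3 100.1 101.6] x [-9.6  1.3 13.8] y [-6.5  2.  11.1]
  top slope deg -0.2 top 100.3
0.0
```

Call:
carry_out([
  {"linear":[0,-0.03,0],"roll":0,"hand":21},
  {"linear":[0,0,0],"roll":0,"hand":19},
  {"linear":[0,0,0],"roll":0,"hand":18},
  {"linear":[0,0,0],"roll":0,"hand":16},
  {"linear":[0,0,0],"roll":0,"hand":14},
], newtons=3)

```text
time_s: 27.33
tcp_pos: [0.6794, 0.0324, 0.1784]
ee_rot: [-0.0, 0.998, -0.058, -0.0]
wrist_force: [-0.1, 0.2, 1.5]
grip_width: 0.0177
finger_force: 3.0
```

Run:
```python
from gap import *
s,R=report(); cs={n:cam(n) for n in('wrist',)}; gapprof(cs['wrist']); print(s['finger_force'])
```

```text
G pump frame mm h,y,z [49.   2.2 70.4] s 85.8 off-lane -0.2 F [-0.1  0.2  1.5] M [ 0.2   0.11 -0.07] w 0.0177 t 27.3333 toolyaw -6.6
rim hist {-30: 0, -29: 0, -28: 0, -27: 0, -26: 0, -25: 20, -24: 23, -23: 23, -22: 21, -21: 23, -20: 18, -19: 20, -18: 18, -17: 21, -16: 18, -15: 14, -14: 16, -13: 18, -12: 18, -11: 19, -10: 21, -9: 29, -8: 22, -7: 29, -6: 20, -5: 30, -4: 25, -3: 23, -2: 19, -1: 0, 0: 0, 1: 0, 2: 0, 3: 0, 4: 6, 5: 15, 6: 31, 7: 22, 8: 22, 9: 26, 10: 23, 11: 28, 12: 23, 13: 23, 14: 19, 15: 18, 16: 19, 17: 14, 18: 20, 19: 18, 20: 17, 21: 20, 22: 19, 23: 22, 24: 20, 25: 21, 26: 22, 27: 22, 28: 16, 29: 0, 30: 0, 31: 0, 32: 0, 33: 0, 34: 0, 35: 0, 36: 0, 37: 0, 38: 0, 39: 0, 40: 0, 41: 0, 42: 0, 43: 0, 44: 0, 45: 0, 46: 0, 47: 0, 48: 0}
2.9998478293418884
```

Call:
carry_out([
  {"linear":[0,0,0],"roll":0,"hand":10},
  {"linear":[0,0,0],"roll":0,"hand":10},
  {"linear":[0.06,0,-0.08],"roll":0,"hand":10},
  {"linear":[0.06,0,-0.08],"roll":0,"hand":10},
  {"linear":[0.08,0,-0.12],"roll":0,"hand":10},
], newtons=12)

```text
time_s: 27.8
tcp_pos: [0.6824, 0.032, 0.1833]
ee_rot: [0.0, 0.998, -0.057, -0.001]
wrist_force: [-1.8, 1.2, -4.9]
grip_width: 0.0181
finger_force: 12.0
```

Run:
```python
from gap import *
s,R=report(); cs={n:cam(n) for n in('wrist',)}; gapprof(cs['wrist']); red(cs)
```

```text
G pump frame mm h,y,z [52.   2.2 75.3] s 91.5 off-lane -0.5 F [-1.8  1.2 -4.9] M [ 0.49  0.51 -0.09] w 0.0181 t 27.8 toolyaw -6.59
rim hist {-30: 0, -29: 0, -28: 0, -27: 0, -26: 1, -25: 20, -24: 21, -23: 18, -22: 19, -21: 20, -20: 17, -19: 16, -18: 17, -17: 15, -16: 16, -15: 16, -14: 14, -13: 15, -12: 16, -11: 17, -10: 26, -9: 23, -8: 25, -7: 18, -6: 20, -5: 29, -4: 16, -3: 23, -2: 17, -1: 0, 0: 0, 1: 0, 2: 0, 3: 0, 4: 7, 5: 17, 6: 20, 7: 29, 8: 19, 9: 23, 10: 20, 11: 23, 12: 24, 13: 21, 14: 17, 15: 16, 16: 15, 17: 14, 18: 16, 19: 14, 20: 17, 21: 18, 22: 15, 23: 23, 24: 16, 25: 20, 26: 20, 27: 22, 28: 14, 29: 0, 30: 0, 31: 0, 32: 0, 33: 0, 34: 0, 35: 0, 36: 0, 37: 0, 38: 0, 39: 0, 40: 0, 41: 0, 42: 0, 43: 0, 44: 0, 45: 0, 46: 0, 47: 0, 48: 0}
wrist 1646 s [ 85.4 105.9 107.5] x [-9.9  0.5 13.4] y [-6.9  2.2 10.9]
  top slope deg -0.7 top 106.1
```

Call:
carry_out([
  {"linear":[0.16,0,-0.2],"roll":0,"hand":10},
  {"linear":[0.15,0,-0.21],"roll":0,"hand":10},
  {"linear":[0.15,0,-0.21],"roll":0,"hand":10},
  {"linear":[0.15,0,-0.21],"roll":0,"hand":10},
  {"linear":[0.15,0,-0.21],"roll":0,"hand":10},
])

```text
time_s: 28.27
tcp_pos: [0.6985, 0.0301, 0.2053]
ee_rot: [-0.0, 0.998, -0.058, -0.0]
wrist_force: [-4.3, 2.2, -3.9]
grip_width: 0.0181
finger_force: 12.0
```

Run:
```python
from gap import *
s,R=report()
```

```text
G pump frame mm h,y,z [68.2  2.2 97.3] s 118.8 off-lane 0.1 F [-4.3  2.2 -3.9] M [ 0.61  1.1  -0.04] w 0.0181 t 28.2667 toolyaw -6.6
```

Call:
carry_out([
  {"linear":[0.14,-0.01,-0.21],"roll":0,"hand":10},
  {"linear":[0.14,0,-0.21],"roll":0,"hand":10},
  {"linear":[0.14,0,-0.21],"roll":0,"hand":10},
  {"linear":[0.14,0,-0.21],"roll":0,"hand":10},
  {"linear":[0.14,0,-0.21],"roll":0,"hand":10},
])

```text
time_s: 28.68
tcp_pos: [0.7132, 0.0283, 0.2266]
ee_rot: [0.0, 0.998, -0.058, 0.001]
wrist_force: [-1.7, 0.0, -2.9]
grip_width: 0.0181
finger_force: 12.0
```

Run:
```python
from gap import *
s,R=report(); cs={n:cam(n) for n in('wrist',)}; red(cs,ctr=s['tcp_pos'],rad=.05)
```

```text
G pump frame mm h,y,z [ 83.1   2.2 118.6] s 144.8 off-lane 0.0 F [-1.7  0.  -2.9] M [ 0.33  0.5  -0.07] w 0.0181 t 28.6833 toolyaw -6.61
wrist 1652 s [136.1 159.1 160.7] x [-9.3  1.  13.9] y [-6.9  1.7 10.9]
  top slope deg -0.5 top 159.3
```

Continue out (tip leaves the rim at s≈177).

Call:
carry_out([
  {"linear":[0.14,0,-0.21],"roll":0,"hand":10},
  {"linear":[0.14,0,-0.21],"roll":0,"hand":10},
  {"linear":[0.14,0,-0.21],"roll":0,"hand":10},
  {"linear":[0.14,0,-0.21],"roll":0,"hand":10},
  {"linear":[0.15,0,-0.21],"roll":0,"hand":10},
  {"linear":[0.2,0,-0.28],"roll":0,"hand":10},
  {"linear":[0.29,0,-0.41],"roll":0,"hand":10},
  {"linear":[0.29,0,-0.41],"roll":0,"hand":10},
], newtons=14)

```text
time_s: 29.4
tcp_pos: [0.7427, 0.0249, 0.2697]
ee_rot: [0.0, 0.998, -0.058, 0.0]
wrist_force: [-0.5, 0.4, -0.8]
grip_width: 0.0182
finger_force: 14.0
```

Run:
```python
from gap import *
s,R=report(); cs={n:cam(n) for n in('wrist','side','scene')}; gapprof(cs['wrist']); red(cs,ctr=s['tcp_pos'],rad=.05)
```

```text
G pump frame mm h,y,z [112.8   2.3 161.7] s 197.2 off-lane -0.4 F [-0.5  0.4 -0.8] M [ 0.05  0.05 -0.04] w 0.0182 t 29.4 toolyaw -6.6
rim hist {-30: 0, -29: 0, -28: 0, -27: 0, -26: 0, -25: 0, -24: 0, -23: 0, -22: 0, -21: 0, -20: 0, -19: 0, -18: 0, -17: 2, -16: 4, -15: 5, -14: 7, -13: 6, -12: 6, -11: 7, -10: 6, -9: 7, -8: 7, -7: 7, -6: 7, -5: 7, -4: 6, -3: 5, -2: 0, -1: 0, 0: 0, 1: 0, 2: 0, 3: 0, 4: 0, 5: 4, 6: 7, 7: 7, 8: 7, 9: 6, 10: 7, 11: 4, 12: 7, 13: 7, 14: 7, 15: 7, 16: 4, 17: 3, 18: 6, 19: 6, 20: 0, 21: 0, 22: 0, 23: 0, 24: 0, 25: 0, 26: 0, 27: 0, 28: 0, 29: 0, 30: 0, 31: 0, 32: 0, 33: 0, 34: 0, 35: 0, 36: 0, 37: 0, 38: 0, 39: 0, 40: 0, 41: 0, 42: 0, 43: 0, 44: 0, 45: 0, 46: 0, 47: 0, 48: 0}
wrist 1644 s [192.9 211.5 213.2] x [-9.7  0.6 13.5] y [-6.8  2.2 10.9]
  top slope deg -0.6 top 211.7
side 65 s [175.7 191.4 211.3] x [-14.  -10.3   0.2] y [-5.6  4.3 13.1]
  top slope deg 39.1 top 210.9
scene 66 s [198.9 212.7 218. ] x [-6.9  6.  14. ] y [-8.1  1.6 10.4]
  top slope deg -5.7 top 217.2
```

Run:
```python
from gap import *
d=np.load('w5.npz')
for n in('wrist','scene'):
    c={k:d[n+'_'+k] for k in('img','z_map','fx','fy','cx','cy','R','t')}
    Q=(cloud(c)-O)@frame()*1000
    for h0 in range(-100,120,10):
        m=(abs(Q[:,1]+242)<8)&(Q[:,0]>=h0)&(Q[:,0]<h0+10)
        m2=(Q[:,1]>-330)&(Q[:,1]<-140)&(Q[:,0]>=h0)&(Q[:,0]<h0+10)
        print(n,h0,'y-242 z max/min',(Q[m,2].max()+110).round() if m.sum() else None,(Q[m,2].min()+110).round() if m.sum() else None,'any',(Q[m2,2].max()+110).round() if m2.sum() else None)
```

```text
wrist -100 y-242 z max/min 239.0 235.0 any 239.0
wrist -90 y-242 z max/min 239.0 236.0 any 239.0
wrist -80 y-242 z max/min 239.0 236.0 any 239.0
wrist -70 y-242 z max/min 239.0 236.0 any 239.0
wrist -60 y-242 z max/min 239.0 236.0 any 239.0
wrist -50 y-242 z max/min 239.0 236.0 any 239.0
wrist -40 y-242 z max/min 239.0 237.0 any 239.0
wrist -30 y-242 z max/min None None any 198.0
wrist -20 y-242 z max/min 199.0 198.0 any 200.0
wrist -10 y-242 z max/min 201.0 198.0 any 229.0
wrist 0 y-242 z max/min 239.0 198.0 any 239.0
wrist 10 y-242 z max/min 237.0 197.0 any 237.0
wrist 20 y-242 z max/min 198.0 193.0 any 199.0
wrist 30 y-242 z max/min 196.0 190.0 any 196.0
wrist 40 y-242 z max/min 193.0 183.0 any 193.0
wrist 50 y-242 z max/min 185.0 176.0 any 186.0
wrist 60 y-242 z max/min 178.0 165.0 any 178.0
wrist 70 y-242 z max/min 168.0 28.0 any 168.0
wrist 80 y-242 z max/min 153.0 28.0 any 154.0
wrist 90 y-242 z max/min 118.0 28.0 any 118.0
wrist 100 y-242 z max/min 31.0 -2.0 any 32.0
wrist 110 y-242 z max/min 2.0 -2.0 any 3.0
scene -100 y-242 z max/min 241.0 235.0 any 241.0
scene -90 y-242 z 
[... 263 characters left out ...]
 242.0
scene -30 y-242 z max/min 241.0 236.0 any 242.0
scene -20 y-242 z max/min 241.0 196.0 any 242.0
scene -10 y-242 z max/min 240.0 198.0 any 241.0
scene 0 y-242 z max/min 240.0 198.0 any 241.0
scene 10 y-242 z max/min 239.0 196.0 any 239.0
scene 20 y-242 z max/min 201.0 194.0 any 201.0
scene 30 y-242 z max/min 197.0 191.0 any 200.0
scene 40 y-242 z max/min 194.0 29.0 any 195.0
scene 50 y-242 z max/min 190.0 27.0 any 190.0
scene 60 y-242 z max/min 180.0 28.0 any 181.0
scene 70 y-242 z max/min 171.0 26.0 any 172.0
scene 80 y-242 z max/min 163.0 26.0 any 163.0
scene 90 y-242 z max/min 132.0 0.0 any 132.0
scene 100 y-242 z max/min 33.0 -3.0 any 35.0
scene 110 y-242 z max/min 4.0 -1.0 any 6.0
```

Call:
carry_out([
  {"linear":[0,0,-0.95],"roll":0,"hand":10},
  {"linear":[0,0,-0.95],"roll":0,"hand":10},
  {"linear":[0,0,-0.95],"roll":0,"hand":10},
  {"linear":[0,0,-0.95],"roll":0,"hand":10},
  {"linear":[0,0,-0.95],"roll":0,"hand":10},
  {"linear":[-0.07,0.94,0],"roll":0,"hand":10},
  {"linear":[-0.07,0.94,0],"roll":0,"hand":10},
  {"linear":[-0.07,0.94,0],"roll":0,"hand":10},
])

```text
time_s: 30.22
tcp_pos: [0.7307, -0.0315, 0.3632]
ee_rot: [0.0, 0.998, -0.057, -0.0]
wrist_force: [0.8, 0.1, -1.6]
grip_width: 0.0179
finger_force: 14.0
```

Call:
carry_out([
  {"linear":[-0.07,0.94,0],"roll":0,"hand":10},
  {"linear":[-0.07,0.94,0],"roll":0,"hand":10},
  {"linear":[-0.07,0.94,0],"roll":0,"hand":10},
  {"linear":[-0.07,0.94,0],"roll":0,"hand":10},
  {"linear":[-0.07,0.94,0],"roll":0,"hand":10},
  {"linear":[-0.07,0.94,0],"roll":0,"hand":10},
  {"linear":[-0.07,0.94,0],"roll":0,"hand":10},
  {"linear":[-0.07,0.94,0],"roll":0,"hand":10},
])

```text
time_s: 30.88
tcp_pos: [0.7019, -0.1803, 0.3628]
ee_rot: [0.0, 0.998, -0.058, -0.001]
wrist_force: [-0.5, 0.5, -0.2]
grip_width: 0.0176
finger_force: 14.0
```

Call:
carry_out([
  {"linear":[-0.07,0.94,0],"roll":0,"hand":10},
  {"linear":[-0.07,0.94,0],"roll":0,"hand":10},
  {"linear":[0,0,0.6],"roll":0,"hand":10},
  {"linear":[0,0,0.6],"roll":0,"hand":10},
  {"linear":[0,0,0],"roll":0,"hand":10},
])

```text
time_s: 31.3
tcp_pos: [0.6945, -0.2144, 0.3359]
ee_rot: [-0.001, 0.998, -0.057, -0.003]
wrist_force: [-0.2, 0.5, -1.4]
grip_width: 0.0179
finger_force: 14.0
```

Run:
```python
from gap import *
s,R=report(); cs={n:cam(n) for n in('wrist','side','scene')}; red({'wrist':cs['wrist']},ctr=s['tcp_pos'],rad=.05); save(cs['side'],'pics/s11.png')
for n in cs:
    Q=(cloud(cs[n])-O)@frame()*1000; k=(abs(Q[:,2]-127)<4)&(Q[:,0]<20)&(Q[:,0]>-110)&(abs(Q[:,1]+242)<60)
    m=k&(abs(Q[:,1]+242)<6); print(n,'flange h max @y-242',Q[m,0].max().round(1) if m.sum() else None,'y range',np.percentile(Q[k,1],[1,99]).round(1) if k.sum() else None)
```

```text
G pump frame mm h,y,z [  93.2 -241.1  227.9] s 240.1 off-lane -54.4 F [-0.2  0.5 -1.4] M [ 0.11  0.08 -0.07] w 0.0179 t 31.3 toolyaw -6.58
wrist 1645 s [235.5 254.4 256.1] x [-63.7 -53.3 -40.4] y [-250.2 -241.1 -232.4]
  top slope deg -1.3 top 254.6
wrist flange h max @y-242 11.0 y range [-268.9 -214.7]
side flange h max @y-242 8.1 y range [-291.8 -186.5]
scene flange h max @y-242 11.9 y range [-294.1 -199.3]
```

Call:
carry_out([
  {"linear":[0,0,0.55],"roll":0,"hand":10},
  {"linear":[0,0,0],"roll":0,"hand":10},
  {"linear":[-0.26,0,0],"roll":0,"hand":10},
  {"linear":[-0.31,0,-0.19],"roll":0,"hand":10},
  {"linear":[-0.31,0,-0.18],"roll":0,"hand":10},
  {"linear":[-0.33,0,-0.15],"roll":0,"hand":10},
  {"linear":[-0.32,0,-0.15],"roll":0,"hand":10},
])

```text
time_s: 32.03
tcp_pos: [0.6653, -0.212, 0.3435]
ee_rot: [0.0, 0.998, -0.058, 0.001]
wrist_force: [1.6, -0.2, -0.5]
grip_width: 0.0181
finger_force: 14.0
```

Run:
```python
from gap import *
s,R=report(); cs={n:cam(n) for n in('wrist',)}; red(cs,ctr=s['tcp_pos'],rad=.05)
```

```text
G pump frame mm h,y,z [  63.9 -242.1  235.5] s 229.6 off-lane -82.8 F [ 1.6 -0.2 -0.5] M [ 0.16 -0.52 -0.06] w 0.0181 t 32.0333 toolyaw -6.6
wrist 1550 s [241.7 244.8 247.7] x [-92.4 -81.9 -70.6] y [-251.2 -242.6 -233.5]
  top slope deg 0.4 top 246.3
```

Call:
carry_out([
  {"linear":[0.1,0,0.2],"roll":0,"hand":10},
  {"linear":[0,0,0.15],"roll":0,"hand":10},
  {"linear":[0,0,0],"roll":0,"hand":10},
])

```text
time_s: 32.33
tcp_pos: [0.667, -0.2121, 0.334]
ee_rot: [-0.0, 0.998, -0.057, -0.001]
wrist_force: [0.1, 0.4, -1.7]
grip_width: 0.018
finger_force: 14.0
```

```bash
cat >> gap.py <<'E'
def topang(c,s,R):
    h=cv2.cvtColor(c['img'],cv2.COLOR_RGB2HSV);P=cloud(c);v,u=np.nonzero(c['z_map']>0); Q=(P-s['tcp_pos'])@R*1000
    k=((h[v,u,0]<8)|(h[v,u,0]>172))&(h[v,u,1]>110)&(np.linalg.norm(Q,axis=1)<50)&(abs(Q[:,1])<7)
    q=Q[k][:,[0,2]]; best=(0,)
    for a in np.arange(-15,50,.5):   # lean angle, top normal = (sin a,-cos a)
        d=q@np.array([np.sin(np.radians(a)),-np.cos(np.radians(a))]); hh,e=np.histogram(d,np.arange(5,30,.5)); i=hh.argmax(); n=hh[i]
        if n>best[0]: best=(n,a,e[i])
    print('handle top lean deg, height above TCP',best,len(q))
E
python3 - <<'E'
from gap import *
s,R=report(); c=cam('wrist'); topang(c,s,R)
E
```

```text
G pump frame mm h,y,z [  65.6 -242.   226. ] s 222.7 off-lane -75.8 F [ 0.1  0.4 -1.7] M [ 0.08  0.08 -0.05] w 0.018 t 32.3333 toolyaw -6.59
handle top lean deg, height above TCP (np.int64(402), np.float64(23.0), np.float64(16.5)) 1211
```

Call:
carry_out([
  {"linear":[-0.42,0,-0.14],"roll":0,"hand":10},
  {"linear":[-0.42,0,-0.12],"roll":0,"hand":10},
  {"linear":[-0.35,0,-0.06],"roll":0,"hand":10},
  {"linear":[-0.35,0,-0.06],"roll":0,"hand":10},
  {"linear":[0,0,0],"roll":0,"hand":10},
])

```text
time_s: 32.8
tcp_pos: [0.6354, -0.2089, 0.3438]
ee_rot: [0.0, 0.998, -0.058, 0.0]
wrist_force: [0.6, -0.3, -0.4]
grip_width: 0.0179
finger_force: 14.0
```

Run:
```python
from gap import *
s,R=report(); c=cam('wrist'); topang(c,s,R)
```

```text
G pump frame mm h,y,z [  33.9 -242.6  235.8] s 212.6 off-lane -107.5 F [ 0.6 -0.3 -0.4] M [ 0.06  0.06 -0.01] w 0.0179 t 32.8 toolyaw -6.64
handle top lean deg, height above TCP (np.int64(353), np.float64(8.5), np.float64(16.5)) 1469
```

Call:
carry_out([
  {"linear":[-0.3,0,0],"roll":0,"hand":10},
  {"linear":[-0.3,0,0],"roll":0,"hand":10},
  {"linear":[-0.27,0,0],"roll":0,"hand":10},
  {"linear":[0,0,0],"roll":0,"hand":10},
])

```text
time_s: 33.18
tcp_pos: [0.6184, -0.2067, 0.3429]
ee_rot: [-0.0, 0.998, -0.058, -0.0]
wrist_force: [1.0, -0.1, -1.3]
grip_width: 0.0177
finger_force: 14.0
```

Run:
```python
from gap import *
s,R=report(); c=cam('wrist'); topang(c,s,R)
```

```text
G pump frame mm h,y,z [  16.7 -242.5  234.9] s 202.0 off-lane -121.0 F [ 1.  -0.1 -1.3] M [0.06 0.04 0.02] w 0.0177 t 33.1833 toolyaw -6.63
handle top lean deg, height above TCP (np.int64(359), np.float64(2.5), np.float64(17.0)) 1644
```

Call:
carry_out([
  {"linear":[-0.2,0,0],"roll":0,"hand":10},
  {"linear":[0,0,0],"roll":0,"hand":10},
  {"linear":[0.2,0,-0.3],"roll":0,"hand":10},
  {"linear":[0,0,-1],"roll":0,"hand":10},
  {"linear":[0,0,-1],"roll":0,"hand":10},
  {"linear":[0,0,-0.3],"roll":-0.93,"hand":10},
  {"linear":[0,0,0],"roll":-0.93,"hand":10},
  {"linear":[0,0,0],"roll":-0.93,"hand":10},
])

```text
time_s: 33.9
tcp_pos: [0.6199, -0.2068, 0.3958]
ee_rot: [0.0, 0.996, 0.084, 0.0]
wrist_force: [-0.8, 0.2, -2.9]
grip_width: 0.0182
finger_force: 14.0
```

Call:
carry_out([
  {"linear":[-1,-0.1,0],"roll":0,"hand":10},
  {"linear":[-1,-0.1,0],"roll":0,"hand":10},
  {"linear":[-1,-0.1,0],"roll":0,"hand":10},
  {"linear":[-1,-0.1,0],"roll":0,"hand":10},
  {"linear":[-1,-0.1,0],"roll":0,"hand":10},
  {"linear":[-1,-0.1,0],"roll":0,"hand":10},
  {"linear":[-1,-0.1,0],"roll":0,"hand":10},
  {"linear":[-1,-0.1,0],"roll":0,"hand":10},
])

```text
time_s: 34.57
tcp_pos: [0.4582, -0.2171, 0.3951]
ee_rot: [-0.0, 0.997, 0.082, -0.0]
wrist_force: [-0.7, -0.6, -1.3]
grip_width: 0.0178
finger_force: 14.0
```

Call:
carry_out([
  {"linear":[-1,-0.1,0],"roll":0,"hand":10},
  {"linear":[-1,-0.1,0],"roll":0,"hand":10},
  {"linear":[-1,-0.1,0],"roll":0,"hand":10},
  {"linear":[-0.9,-0.1,0],"roll":0,"hand":10},
  {"linear":[0,0,0],"roll":0,"hand":10},
  {"linear":[0,0,0],"roll":0,"hand":10},
])

```text
time_s: 35.07
tcp_pos: [0.3805, -0.2221, 0.3955]
ee_rot: [0.0, 0.997, 0.081, 0.0]
wrist_force: [-0.3, 0.2, -1.9]
grip_width: 0.018
finger_force: 14.0
```

```bash
cat >> gap.py <<'E'
def slot(s,R,T=(.3775,-.2217)):
    d=np.r_[np.array(T)-s['tcp_pos'][:2],0]; print('tool-frame to slot mm',(R.T@d*1000).round(1),'tcp',s['tcp_pos'].round(4),'yaw',np.degrees(np.arctan2(R[1,0],R[0,0])).round(2))
E
python3 - <<'E'
from gap import *
s,R=report(); c=cam('wrist'); topang(c,s,R); slot(s,R); save(c,'pics/w12.png')
for n in('side','scene'):
    c=cam(n); Q=(cloud(c)-s['tcp_pos'])@R*1000; k=(abs(Q[:,1])<12)&(abs(Q[:,0])<40)&(Q[:,2]>50)&(Q[:,2]<124); B=Q[k]
    if len(B)>20: f=np.polyfit(B[:,2],B[:,0],1); g=np.polyfit(B[:,2],B[:,1],1); print(n,len(B),'lean',-np.degrees(np.arctan(f[0])).round(1),'ylean',np.degrees(np.arctan(g[0])).round(1),'x@tip',np.polyval(f,125).round(1), B.mean(0).round(1))
E
```

```text
G pump frame mm h,y,z [-217.7 -285.9  287.5] s 110.6 off-lane -343.2 F [-0.3  0.2 -1.9] M [ 0.05  0.05 -0.01] w 0.018 t 35.0667 toolyaw 9.33
handle top lean deg, height above TCP (np.int64(369), np.float64(-1.5), np.float64(16.5)) 1663
tool-frame to slot mm [-2.9 -0.9 -0. ] tcp [ 0.3805 -0.2221  0.3955] yaw 9.33
side 129 lean 0.4 ylean 0.1 x@tip 7.3 [ 7.5 -3.5 84.8]
scene 149 lean 1.7 ylean -0.8 x@tip 9.9 [11.1  0.6 85.1]
```

Call:
carry_out([
  {"linear":[-0.14,-0.04,1],"roll":0,"hand":10},
  {"linear":[0,0,1],"roll":0,"hand":10},
  {"linear":[0,0,1],"roll":0,"hand":10},
  {"linear":[0,0,1],"roll":0,"hand":10},
  {"linear":[0,0,1],"roll":0,"hand":10},
  {"linear":[0,0,1],"roll":0,"hand":10},
  {"linear":[0,0,1],"roll":0,"hand":10},
  {"linear":[0,0,0.4],"roll":0,"hand":10},
])

```text
time_s: 35.88
tcp_pos: [0.378, -0.221, 0.2446]
ee_rot: [-0.001, 0.997, 0.082, -0.002]
wrist_force: [-0.7, -0.2, -0.4]
grip_width: 0.0181
finger_force: 14.0
```

Call:
carry_out([
  {"linear":[0,0,0],"roll":0,"hand":10},
  {"linear":[0,0,0],"roll":0,"hand":10},
])

```text
time_s: 36.05
tcp_pos: [0.3785, -0.2216, 0.2469]
ee_rot: [-0.0, 0.997, 0.082, -0.0]
wrist_force: [0.4, 0.6, -1.6]
grip_width: 0.0183
finger_force: 14.0
```

Run:
```python
from gap import *
s,R=report(); slot(s,R)
c=cam('wrist'); topang(c,s,R); P=cloud(c); h=cv2.cvtColor(c['img'],cv2.COLOR_RGB2HSV); v,u=np.nonzero(c['z_map']>0)
for nm,lo,hi in(('yel',18,35),('grn',45,85)):
    k=(P[:,2]>.149)&(P[:,2]<.162)&(np.hypot(P[:,0]-.44,P[:,1]+.21)<.06)&(h[v,u,0]>=lo)&(h[v,u,0]<=hi)&(h[v,u,1]>110)
    if k.sum()>20: r=cv2.minAreaRect((P[k][:,:2]*1000).astype(np.float32)); print(nm,k.sum(),r)
k=(abs(P[:,2]-.105)<.002)&(np.hypot(P[:,0]-.42,P[:,1]+.214)<.13); r=cv2.minAreaRect((P[k][:,:2]*1000).astype(np.float32)); print('stand',k.sum(),r)
for n in('side','scene'):
    c=cam(n); Q=(cloud(c)-s['tcp_pos'])@R*1000; k=(abs(Q[:,1])<12)&(abs(Q[:,0])<25)&(Q[:,2]>48)&(Q[:,2]<118); B=Q[k]
    if len(B)>20: f=np.polyfit(B[:,2],B[:,0],1); print(n,len(B),'lean',-np.degrees(np.arctan(f[0])).round(1),'xrange',np.percentile(B[:,0],[3,97]).round(1),'y',np.percentile(B[:,1],[3,97]).round(1))
```

```text
G pump frame mm h,y,z [-219.8 -285.6  138.9] s -12.3 off-lane -259.7 F [ 0.4  0.6 -1.6] M [ 0.09  0.08 -0.01] w 0.0183 t 36.05 toolyaw 9.39
tool-frame to slot mm [-1.  -0.1  0. ] tcp [ 0.3785 -0.2216  0.2469] yaw 9.39
handle top lean deg, height above TCP (np.int64(357), np.float64(-0.5), np.float64(16.5)) 1667
yel 671 ((470.9707946777344, -205.81410217285156), (23.97367286682129, 16.932525634765625), 8.624797821044922)
grn 520 ((423.96044921875, -213.20555114746094), (23.13459014892578, 15.568893432617188), 9.132109642028809)
stand 7110 ((439.251708984375, -209.8848876953125), (194.55563354492188, 73.88846588134766), 13.135519027709961)
side 97 lean -0.5 xrange [-2.7 16.6] y [-8.6  0.2]
scene 120 lean 0.1 xrange [-2.6 19.5] y [-4.4  3.9]
```

Call:
carry_out([
  {"linear":[-0.03,0,0.4],"roll":0,"hand":10},
  {"linear":[0,0,0.4],"roll":0,"hand":10},
  {"linear":[0,0,0.3],"roll":0,"hand":10},
  {"linear":[0,0,0.3],"roll":0,"hand":10},
  {"linear":[0,0,0],"roll":0,"hand":10},
])

```text
time_s: 36.62
tcp_pos: [0.3782, -0.2219, 0.2193]
ee_rot: [0.0, 0.997, 0.082, 0.001]
wrist_force: [-2.1, 1.6, 18.9]
grip_width: 0.0178
finger_force: 33.2
```

Call:
carry_out([
  {"linear":[0,0,-0.4],"roll":0,"hand":10},
  {"linear":[0,0,-0.3],"roll":0,"hand":10},
  {"linear":[0,0,0],"roll":0,"hand":10},
  {"linear":[0,0,0],"roll":0,"hand":10},
], newtons=14)

```text
time_s: 36.95
tcp_pos: [0.3774, -0.2216, 0.2329]
ee_rot: [0.0, 0.997, 0.082, 0.0]
wrist_force: [-0.6, 0.0, -0.6]
grip_width: 0.0178
finger_force: 23.0
```

Run:
```python
from gap import *
s,R=report(); slot(s,R)
c=cam('wrist'); topang(c,s,R)
P=cloud(c); Q=(P-s['tcp_pos'])@R*1000; h=cv2.cvtColor(c['img'],cv2.COLOR_RGB2HSV); v,u=np.nonzero(c['z_map']>0)
k=((h[v,u,0]<8)|(h[v,u,0]>172))&(h[v,u,1]>110)&(np.linalg.norm(Q,axis=1)<50)&(Q[:,2]<-12); print('handle top tool frame',np.percentile(Q[k],[3,50,97],axis=0).round(1).tolist())
out=[]
for n in('side','scene'):
    c=cam(n); uu,vv=pix(c,s['tcp_pos']+[0.01,0,-.09]).astype(int); out.append(cv2.resize(c['img'][vv-40:vv+35,uu-50:uu+50,::-1],(400,300),interpolation=cv2.INTER_CUBIC))
    Q=(cloud(c)-s['tcp_pos'])@R*1000; k=(abs(Q[:,1])<12)&(abs(Q[:,0])<25)&(Q[:,2]>48)&(Q[:,2]<112); B=Q[k]; 
    for z0 in range(50,112,12):
        m=(B[:,2]>=z0)&(B[:,2]<z0+12)
        if m.sum()>4: print(n,z0,m.sum(),'x',np.percentile(B[m,0],[5,95]).round(1),'y',np.percentile(B[m,1],[5,95]).round(1))
cv2.imwrite('pics/c13.png',np.hstack(out))
```

```text
G pump frame mm h,y,z [-220.8 -285.7  124.9] s -24.3 off-lane -252.5 F [-0.6  0.  -0.6] M [ 0.05  0.08 -0.04] w 0.0178 t 36.95 toolyaw 9.39
tool-frame to slot mm [0.  0.1 0. ] tcp [ 0.3774 -0.2216  0.2329] yaw 9.39
handle top lean deg, height above TCP (np.int64(384), np.float64(0.0), np.float64(24.5)) 1795
handle top tool frame [[-2.9, -8.2, -26.0], [9.4, 0.2, -24.5], [17.7, 9.1, -14.2]]
side 50 17 x [-3.5 13.2] y [-6.1 -1.2]
side 62 20 x [-1.9 15.2] y [-7.2  1.3]
side 74 15 x [-3.7 13.2] y [-6.9  0.2]
side 86 18 x [-2.8 15.1] y [-7.4 -1.1]
side 98 18 x [-2.1 13.8] y [-7.5 -1. ]
scene 50 20 x [-1.6 16. ] y [-4.2  3.2]
scene 62 21 x [-3.5 18.8] y [-1.5  2.3]
scene 74 19 x [-1.2 16.5] y [-3.5  3.1]
scene 86 19 x [-3.9 17.6] y [-2.   2.8]
scene 98 21 x [-2.2 16.9] y [-7.2  2.7]
```

View pics/c13.png

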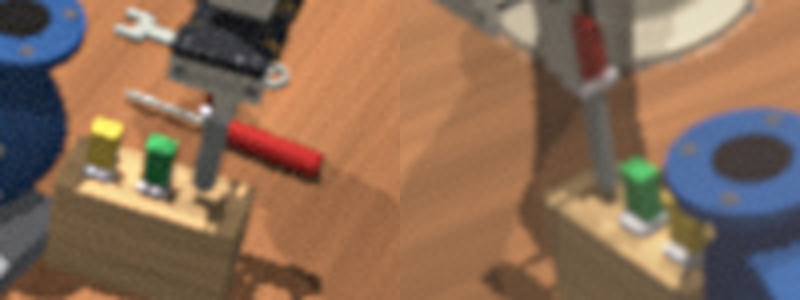

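Call:
carry_out([
  {"linear":[-0.31,0,0],"roll":0,"hand":10},
  {"linear":[0,0,0],"roll":0,"hand":10},
  {"linear":[0,0,0.3],"roll":0,"hand":10},
  {"linear":[0,0,0.3],"roll":0,"hand":10},
  {"linear":[0,0,0],"roll":0,"hand":10},
], newtons=8)

```text
time_s: 37.52
tcp_pos: [0.3708, -0.2223, 0.2196]
ee_rot: [-0.0, 0.997, 0.082, -0.001]
wrist_force: [-0.2, 0.5, -1.2]
grip_width: 0.018
finger_force: 13.2
```

Run:
```python
from gap import *
s,R=report(); slot(s,R)
c=cam('wrist'); topang(c,s,R)
P=cloud(c);h=cv2.cvtColor(c['img'],cv2.COLOR_RGB2HSV); v,u=np.nonzero(c['z_map']>0); Q=(P-s['tcp_pos'])@R*1000
k=((h[v,u,0]<8)|(h[v,u,0]>172))&(h[v,u,1]>110)&(np.linalg.norm(Q,axis=1)<50)&(Q[:,2]<-22); print('top x',np.percentile(Q[k,0],[1,99]).round(1),'world',P[k].mean(0).round(4))
```

```text
G pump frame mm h,y,z [-227.2 -287.3  111.6] s -38.9 off-lane -250.2 F [-0.2  0.5 -1.2] M [ 0.09  0.09 -0.02] w 0.018 t 37.5167 toolyaw 9.39
tool-frame to slot mm [ 6.7  0.4 -0. ] tcp [ 0.3708 -0.2223  0.2196] yaw 9.39
handle top lean deg, height above TCP (np.int64(359), np.float64(0.0), np.float64(24.5)) 1798
top x [-3.6 17.6] world [ 0.3783 -0.2215  0.2442]
```

Call:
carry_out([
  {"linear":[-0.03,0.01,0.2],"roll":0,"hand":10},
  {"linear":[0,0,0.2],"roll":0,"hand":10},
  {"linear":[0,0,0.2],"roll":0,"hand":10},
])

```text
time_s: 37.82
tcp_pos: [0.3707, -0.2229, 0.2084]
ee_rot: [0.0, 0.997, 0.082, 0.0]
wrist_force: [0.6, -0.8, -1.6]
grip_width: 0.0181
finger_force: 13.2
```

Call:
carry_out([
  {"linear":[0,0,0.2],"roll":0,"hand":10},
  {"linear":[0,0,0.2],"roll":0,"hand":10},
  {"linear":[0,0,0],"roll":0,"hand":10},
])

```text
time_s: 38.07
tcp_pos: [0.3704, -0.2227, 0.2]
ee_rot: [-0.0, 0.997, 0.082, -0.001]
wrist_force: [-0.3, 0.8, -1.2]
grip_width: 0.0181
finger_force: 13.2
```

Call:
carry_out([
  {"linear":[0,0,0.4],"roll":0,"hand":10},
  {"linear":[0,0,0.4],"roll":0,"hand":10},
  {"linear":[0,0,0.4],"roll":0,"hand":10},
  {"linear":[0,0,0],"roll":0,"hand":10},
])

```text
time_s: 38.4
tcp_pos: [0.3701, -0.2226, 0.1753]
ee_rot: [-0.0, 0.997, 0.082, -0.001]
wrist_force: [-0.7, -0.5, -1.5]
grip_width: 0.0183
finger_force: 13.2
```

Call:
carry_out([
  {"linear":[0,0,0.4],"roll":0,"hand":10},
  {"linear":[0,0,0.4],"roll":0,"hand":10},
  {"linear":[0,0,0.4],"roll":0,"hand":10},
  {"linear":[0,0,0],"roll":0,"hand":10},
])

```text
time_s: 38.73
tcp_pos: [0.3702, -0.2226, 0.1513]
ee_rot: [-0.0, 0.997, 0.082, -0.001]
wrist_force: [-0.9, 0.3, -1.4]
grip_width: 0.0179
finger_force: 13.2
```

Call:
carry_out([
  {"linear":[0,0,0.4],"roll":0,"hand":10},
  {"linear":[0,0,0.4],"roll":0,"hand":10},
  {"linear":[0,0,0.08],"roll":0,"hand":10},
  {"linear":[0,0,0],"roll":0,"hand":10},
])

```text
time_s: 39.07
tcp_pos: [0.3704, -0.2228, 0.1345]
ee_rot: [-0.0, 0.997, 0.082, -0.001]
wrist_force: [-0.5, 0.6, -1.6]
grip_width: 0.018
finger_force: 13.2
```

Call:
carry_out([
  {"linear":[0,0,0.06],"roll":0,"hand":10},
  {"linear":[0,0,0],"roll":0,"hand":10},
])

```text
time_s: 39.23
tcp_pos: [0.3707, -0.223, 0.134]
ee_rot: [0.0, 0.997, 0.082, 0.0]
wrist_force: [-0.2, 0.2, -1.0]
grip_width: 0.0177
finger_force: 13.2
```

Run:
```python
from gap import *
s,R=report(); c=cam('wrist'); topang(c,s,R); print(s['tcp_pos'])
```

```text
G pump frame mm h,y,z [-227.3 -287.9   26. ] s -109.0 off-lane -201.1 F [-0.2  0.2 -1. ] M [-0.    0.1  -0.01] w 0.0177 t 39.2333 toolyaw 9.38
handle top lean deg, height above TCP (np.int64(391), np.float64(0.0), np.float64(24.5)) 1805
[ 0.37073361 -0.22299776  0.13402064]
```

Call:
carry_out([
  {"linear":[0,0,0.08],"roll":0,"hand":10},
  {"linear":[0,0,0.07],"roll":0,"hand":10},
  {"linear":[0,0,0],"roll":0,"hand":10},
])

```text
time_s: 39.53
tcp_pos: [0.3707, -0.2229, 0.1309]
ee_rot: [0.0, 0.997, 0.082, 0.0]
wrist_force: [0.6, 1.3, -0.8]
grip_width: 0.018
finger_force: 13.2
```

Call:
carry_out([
  {"linear":[0,0,0],"roll":0,"hand":24},
  {"linear":[0,0,0],"roll":0,"hand":40},
  {"linear":[0,0,0],"roll":0,"hand":50},
  {"linear":[0,0,-0.3],"roll":0,"hand":50},
  {"linear":[0,0,-1],"roll":0,"hand":50},
  {"linear":[0,0,-1],"roll":0,"hand":50},
  {"linear":[0,0,-1],"roll":0,"hand":50},
  {"linear":[0,0,-1],"roll":0,"hand":50},
])

```text
time_s: 40.2
tcp_pos: [0.3704, -0.2229, 0.2184]
ee_rot: [0.0, 0.997, 0.082, -0.0]
wrist_force: [0.6, 0.4, 0.0]
grip_width: 0.0499
finger_force: 0.0
```

Call:
carry_out([
  {"linear":[0,0,-1],"roll":0,"hand":50},
  {"linear":[0,0,-1],"roll":0,"hand":50},
  {"linear":[0.5,0,-1],"roll":0,"hand":50},
  {"linear":[0.5,0,-1],"roll":0,"hand":50},
  {"linear":[0.5,0,0],"roll":0,"hand":50},
  {"linear":[0,0,0],"roll":0,"hand":50},
])

```text
time_s: 40.7
tcp_pos: [0.4024, -0.2178, 0.2981]
ee_rot: [0.001, 0.997, 0.083, 0.002]
wrist_force: [0.1, -0.3, -0.6]
grip_width: 0.0503
finger_force: 0.0
```

Run:
```python
from gap import *
s,R=report(); print(s['tcp_pos'])
cs={n:cam(n) for n in('wrist','side','scene')}
for n,c in cs.items():
    P=cloud(c); h=cv2.cvtColor(c['img'],cv2.COLOR_RGB2HSV); v,u=np.nonzero(c['z_map']>0); near=np.hypot(P[:,0]-.425,P[:,1]+.214)<.09
    for nm,lo,hi in(('red',0,8),('red2',172,180),('yel',18,35),('grn',45,85)):
        k=near&(P[:,2]>.115)&(P[:,2]<.2)&(h[v,u,0]>=lo)&(h[v,u,0]<=hi)&(h[v,u,1]>110)
        if k.sum()>20:
            z=np.percentile(P[k,2],97); t=k&(abs(P[:,2]-z)<.003); print(n,nm,k.sum(),'top z',z.round(4),cv2.minAreaRect((P[t][:,:2]*1000).astype(np.float32)))
    q,r=prof(c); m=(r>.0475)&(r<.0525); hh,e=np.histogram(q[m,1]*1000,np.arange(-6,12,1)); print(n,'gap',hh.tolist())
u,v=pix(cs['side'],[.42,-.214,.12]).astype(int); a=cv2.resize(cs['side']['img'][v-40:v+40,u-53:u+53,::-1],(400,300),interpolation=cv2.INTER_CUBIC)
u,v=pix(cs['side'],[.64,.04,.12]).astype(int); b=cv2.resize(cs['side']['img'][v-40:v+40,u-53:u+53,::-1],(400,300),interpolation=cv2.INTER_CUBIC)
cv2.imwrite('pics/c14.png',np.hstack([a,b]))
```

```text
G pump frame mm h,y,z [-196.5 -279.   190.1] s 43.1 off-lane -270.0 F [ 0.1 -0.3 -0.6] M [0.05 0.1  0.03] w 0.0503 t 40.7 toolyaw 9.48
[ 0.40239496 -0.21777649  0.29813324]
wrist red 417 top z 0.1561 ((377.20330810546875, -222.0508575439453), (23.207685470581055, 17.59367561340332), 8.912636756896973)
wrist yel 405 top z 0.1563 ((471.11737060546875, -205.85284423828125), (22.476892471313477, 17.328609466552734), 9.725627899169922)
wrist grn 360 top z 0.1563 ((424.321533203125, -213.17416381835938), (21.578214645385742, 14.901604652404785), 9.158007621765137)
wrist gap [0, 0, 0, 0, 0, 0, 0, 0, 0, 0, 0, 0, 0, 0, 0, 0, 0]
side red 69 top z 0.1586 ((372.8034362792969, -216.42453002929688), (17.76140594482422, 15.405403137207031), 8.364266395568848)
side yel 87 top z 0.1587 ((455.86602783203125, -204.57015991210938), (47.3521728515625, 19.2363338470459), 21.488462448120117)
side grn 57 top z 0.1583 ((422.00457763671875, -208.22311401367188), (19.15623664855957, 10.258379936218262), 55.410701751708984)
side gap [0, 2, 1, 2, 3, 0, 0, 3, 0, 0, 0, 0, 1, 1, 2, 1, 2]
scene red 122 top z 0.1577 ((377.64044189453125, -222.29612731933594), (19.365360260009766, 18.699138641357422), 3.258047580718994)
scene yel 56 top z 0.1522 ((465.9917907714844, -213.86380004882812), (9.281669616699219, 0.6761544942855835), 3.2619545459747314)
scene grn 22 top z 0.16 ((431.4590148925781, -219.61624145507812), (7.902617454528809, 9.269051551818848), 59.71809387207031)
scene gap [6, 6, 7, 9, 7, 4, 2, 0, 0, 0, 2, 4, 3, 6, 8, 6, 5]
```

```bash
python3 -c "
from rig import manip
print(manip.close_job())"
```

```text
the job is handed in; nothing more can be done
None
```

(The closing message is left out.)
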